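# Clamp a culture dish with the ratchet knob

### The arm

A 6-joint arm with a two-finger parallel gripper is mounted at the origin on the work surface. World frame = base frame: x ahead of the robot, y to its left, z up, the work surface at z = 0. Lengths are in m, angles in rad, forces in N, time in s.
With the tool pointing down it reaches from about 0.275 to 0.85 m from the base axis. Payload 5.2 kg.
Tool frame: the origin (TCP) lies between the finger pads; the fingertips stand 14 mm ahead of it and the grasp point (between the pads) lies 5 mm behind it (robot.tip_reach is the z of the fingertips in the tool frame, in m); z points along the fingers, y is the direction in which the jaws open and shut (so a half turn about z gives the same grasp; the last joint's range is limited). The gripper opens to 85 mm and grips with 20 to 120 N. Pads are 22 mm wide; open, the fingers measure 114 mm over their backs; the gripper's body (76 mm by 85 mm) begins 54 mm behind the grasp point. The pads swing forward as they close: fully open they stand 13 mm farther back than shut.
Start: joints at [-1.427, 0.259, 1.535, -0, 1.348, -0.203], TCP at [0.187, -0.517, 0.245] pointing down, gripper open.
Joint ranges: [-3.14, 3.14], [-0.91, 2.08], [0.19, 2.58], [-1.22, 4.36], [0.22, 2.71], [-3.12, 3.12]. Speed limits (rad/s): [2.57, 2.57, 3.14, 3.14, 3.14, 3.14].

### API

Orientations are given as a unit quaternion [x, y, z, w].
In Python, from cell import robot gives the robot as it stands.
- The arm moves only by the tool arm_command, never from a script. Its argument "rows" is a list of rows, each a list of 3 entries, a list of its own where there are three numbers: the shift along the world's x, y, z scaled (see below), then the turn, a rotation vector about the world's x, y, z scaled (see below), then the closure in counts, from 0 (fully open) to 255 (shut). In form: [[[x, y, z], [rx, ry, rz], jaw], ...]. A call has 1 to 8 rows; each row shifts and turns the commanded pose from where the row before left it; what a row does not reach is not made up. The controller multiplies each number of a shift by 0.04 m and each number of a turn by 4 degrees. A row lasts 1/8 s, in which the tool goes at most 62.5 mm and 10.7 degrees, less where a joint would pass 70% of its speed; a pose out of reach is approached as far as the arm can. A call with a number of a shift or a turn outside -1 to 1 is refused whole. A call with a gripper value outside its range is refused whole. The fingers move at their own pace and stop on an object; "grip_force" is the grip in N (left out, the last holds). Time passes only in rows, so rows that do not move let the fingers close. It gives the time, the measured TCP pose, the force and the opening at its end, in the units of the state.
- robot.read_state(): the state, without advancing time (a new reading comes with each control period).
- robot.camera(name): name is "scene" or "top"; returns a dict with "pixels" (480x640x3 uint8, red, green, blue), "vfov" (degrees; the focal length in pixels is half the picture's height over the tangent of half this angle, whatever the lens; pixels are square), "cx", "cy" (the principal point, pixels), "camera_from_world" (4x4, takes a point from world to camera coordinates). Camera axes: x right, y down, z forward; pixel columns grow to the right and rows downward; lengths in m; the calibration is good to about 2 mm. A picture is of the moment at which its call begins. There is no depth.
- robot.finish_job(): hands the job in, once; it reports no verdict.
The state is a dict: "time": time; "joint_pos": joint angles; "joint_velocities": joint speeds; "joint_torque": joint torques, N m; "ee_pos": TCP position; "tcp_rot": TCP orientation; "ft_force": force on the tool from outside, world axes, zero at the start; "wrist_torque": the same for the moment, N m; "grip_width": finger opening in m.
Only numpy, scipy, OpenCV 4.12 (cv2) and the standard library are available. Lean on these libraries where they do the work, as an engineer would, in place of code of your own. Each camera call takes 0.05 s, during which the arm holds its last target.

### The job

Put the small culture dish with the blue band on the white stage of the dish clamp, between the jaw and the two steel posts, and let go of it. Then turn the black ratchet knob clockwise until the dish is held tight and the knob slips with a click, and stop at that first click, before a second one. Move the jaw by the knob alone, leave the dish clamped, and do not disturb the other things on the bench.

Things in the scene. Friction and masses are not known exactly. Their poses are not given: they have to be found in the camera images.
- dish: the dish to clamp: closed glass culture dish with beige filling and a blue band round its lid, a disc 55 mm in diameter and 15 mm high, 90 g; origin at the centre of its underside, z up. It stands on the bench; two like dishes (yellow band, no band) stand near it.
- clamp: the dish clamp, a cream housing fixed to the bench, 190 mm (its x) by 290 mm (its y) by 36 mm high; origin at the centre of its underside. On its flat top, along its y: knob (-85 mm), jaw, white stage (+60 mm), two upright steel posts 10 mm thick, 14 mm high, at x = -18 and +18 mm. The posts were locked earlier at some y from +87 to +99 mm, which cannot be read exactly.
- stage (a point): centre of the white disc (100 mm across) on the clamp's flat top, 36 mm above the bench, at clamp x = 0, y = +60 mm; axes as the clamp's, y from the jaw towards the two posts, which stand +27 to +39 mm from here in y. When clamped, the dish is wedged against both posts, its centre 27 mm short of them in y.
- jaw: the sliding jaw, 36 mm wide (x), 14 mm high, on the clamp's top; origin at the foot of its flat sprung rubber front face (yields some 3 mm under the clamping force), which looks along clamp +y. At the start it is fully back, this face 33.5 mm short of the stage centre: the dish has 6 to 18 mm to spare. It moves 7 mm per rad of the hub turned clockwise, pushes the dish along, and stays where left.
- knob_grip (a point): on the vertical axis of the black ratchet knob, 66 mm above the bench, at the height for gripping; axes as the knob's. The knob is a round fluted cylinder, 36 mm in diameter, 34 mm high, its underside 42 mm and its top 76 mm above the bench, free all round above the hub.
- knob: the ratchet knob; origin on its axis at its underside, x towards its white line. Clockwise from above closes the jaw. It carries the hub along (0.1 N m in motion, about 0 when held still) until the dish on the posts stops the jaw; the torque then rises (to 0.24; 0.18 held still) and the knob slips over the hub, clicking at 0.26 and 0.79 rad of slip; the torque falls at each click.
- hub: the flat aluminium collar under the knob, 44 mm in diameter, 36 to 42 mm above the bench; x towards its red mark. It turns with the knob and drives the jaw. At the start the knob's white line points to the red mark; they part as the knob slips: 0.26 rad at the first click, 0.52 in the next notch, 0.79 at the second click.
- dish_b: a glass dish like the other but with a yellow band, 55 mm across, 15 mm high; a bystander
- dish_c: a glass dish with no band, 55 mm across, 15 mm high; a bystander
- stack: pile of six larger dishes, 90 mm across, 87 mm high; a bystander
- stack_low: pile of three larger dishes, 90 mm across, 43 mm high; a bystander
- reagent: reagent bottle with a blue cap, 64 mm across, 150 mm high; a bystander
- sample_jar: small amber jar with a white cap, 52 mm across, 70 mm high; a bystander
- marker: white marker pen with a red cap, lying, 130 mm long; a bystander
There are look-alikes about, which are no part of the job. What is shaped like the dish but pink or turquoise is not meant.

How it is judged:
On the way, in this order (a step that is already met when the one before it is completed fails the run):
1. the dish stands flat on the stage between jaw and posts, let go, the knob not yet slipped (x of dish in the frame of stage between -0.01 and 0.01 m and y of dish in the frame of stage between -0.012 and 0.016 m and z of dish in the frame of stage between -0.003 and 0.003 m and angle between dish's own z axis and vertical below 0.08 rad and contact force between the fingers and dish below 0.2 N and angle between the x axis of knob and the x axis of hub, either way round below 0.25 rad), for 0.2 s.
2. the jaw holds the dish against the posts and the knob has slipped a click (x of dish in the frame of stage between -0.01 and 0.01 m and y of dish in the frame of stage between -0.012 and 0.016 m and z of dish in the frame of stage between -0.003 and 0.003 m and angle between dish's own z axis and vertical below 0.08 rad and angle between the x axis of knob and the x axis of hub, either way round between 0.29 and 0.8 rad and contact force between jaw and dish above 3 N), for 0.1 s.
At the end, for the whole second after the job is handed in: The blue-banded dish is flat and at rest on the stage (within 10 mm of its centre in x, -12 to +16 mm in y, 3 mm in height, tilt under 0.08 rad), pressed by the jaw with over 2 N; the knob has slipped one click over the hub (0.29 to 0.8 rad), no more (x of dish in the frame of stage between -0.01 and 0.01 m and y of dish in the frame of stage between -0.012 and 0.016 m and z of dish in the frame of stage between -0.003 and 0.003 m and angle between dish's own z axis and vertical below 0.08 rad and angle between the x axis of knob and the x axis of hub, either way round between 0.29 and 0.8 rad and contact force between jaw and dish above 2 N and linear speed of dish below 0.01 m/s); the robot touches nothing.
It fails at once if the knob is turned on into a second click (slip over 0.8 rad) (angle between the x axis of knob and the x axis of hub, either way round above 0.8 rad).
It fails at once if the robot pushes the jaw itself with more than 10 N (contact force between the fingers and jaw above 10 N).
It fails at once if a bystander is shifted by more than 30 mm (distance of any of dish_b, dish_c, stack, stack_low, reagent, sample_jar, marker from where it was at the start of the episode above 0.03 m).
It also fails if it takes over 72 s, if anything falls off the work surface, if the arm or the gripper's body presses on something with over 40 N, if the wrist force passes 120 N, or if a joint passes its speed limit or range.

## Working session

There is one attempt and no reset: what is moved stays moved. The work goes in short steps, Python scripts to look and compute and a tool call to move; the robot and the scene stay as the last step left them, time stands still between calls to the robot, and variables do not carry over. Pictures are saved under pics/ and viewed, and the job is handed in when it is done.

Besides the shell and the picture viewer there is one more tool, called as a command line: name --argument value ..., lists and objects as JSON in quotes. arm_command: Moves the arm, as the interface text tells. Its arguments: {"type":"object","properties":{"rows":{"type":"array","items":{"type":"array"}},"grip_force":{"type":"number"}},"required":["rows"]}

```bash
mkdir -p pics; ls; cat > h.py <<'E'
import numpy as np,cv2
from cell import robot
def cam(n):
    c=robot.camera(n); return c
def save(c,f): cv2.imwrite(f,cv2.cvtColor(c['pixels'],cv2.COLOR_RGB2BGR))
def K(c):
    f=240/np.tan(np.radians(c['vfov'])/2); return f
def ray(c,u,v,z):
    f=K(c);M=np.array(c['camera_from_world']);R=M[:3,:3];t=M[:3,3]
    o=-R.T@t; d=R.T@np.array([(u-c['cx'])/f,(v-c['cy'])/f,1]); return o+d*(z-o[2])/d[2]
def proj(c,p):
    f=K(c);M=np.array(c['camera_from_world']);q=M[:3,:3]@np.array(p)+M[:3,3]
    return q[0]/q[2]*f+c['cx'],q[1]/q[2]*f+c['cy']
def crop(c,u0,v0,u1,v1,s,f):
    im=cv2.cvtColor(c['pixels'],cv2.COLOR_RGB2BGR)[v0:v1,u0:u1]
    cv2.imwrite(f,cv2.resize(im,None,fx=s,fy=s,interpolation=cv2.INTER_CUBIC))
E
python3 - <<'E'
from h import *
import pickle
for n in('scene','top'):
    c=cam(n);save(c,f'pics/{n}0.png');pickle.dump(c,open(f'{n}0.pkl','wb'))
    print(n,c['vfov'],c['cx'],c['cy'],np.round(c['camera_from_world'],3), c.keys())
print(robot.read_state(),robot.tip_reach)
E
```

```text
pics
scene 55.75121601583542 312.09737247610605 246.44538651312794 [[ 0.83   0.558  0.004 -0.523]
 [ 0.311 -0.457 -0.833 -0.116]
 [-0.463  0.693 -0.553  1.266]
 [ 0.     0.     0.     1.   ]] dict_keys(['pixels', 'vfov', 'cx', 'cy', 'camera_from_world'])
top 42.0919748801831 322.8028780434832 227.3751530266552 [[ 0.005 -1.     0.006  0.052]
 [-0.997 -0.006 -0.081  0.598]
 [ 0.081 -0.006 -0.997  1.281]
 [ 0.     0.     0.     1.   ]] dict_keys(['pixels', 'vfov', 'cx', 'cy', 'camera_from_world'])
{'time': 0.1, 'joint_pos': array([-1.42682942e+00,  2.59270057e-01,  1.53594535e+00,  2.79276989e-06,
        1.34800964e+00, -2.02813344e-01]), 'joint_velocities': array([-1.69185862e-05, -4.50953676e-04, -1.99800502e-03, -1.39265595e-03,
       -7.05379424e-04, -1.02758780e-03]), 'joint_torque': array([ 2.52584723e-03, -4.46967852e+01, -2.91247416e+01, -1.61449439e-04,
        6.36403813e-03, -1.95565377e-05]), 'ee_pos': array([ 0.18688095, -0.51680927,  0.2445692 ]), 'tcp_rot': array([ 9.85005280e-01,  1.72522265e-01,  2.53727036e-05, -8.15803485e-04]), 'ft_force': array([ 0.22348648, -0.82426102, -1.25048177]), 'wrist_torque': array([0.02464596, 0.00070077, 0.03500223]), 'grip_width': 0.08520297584280595} 0.014
```

View pics/scene0.png

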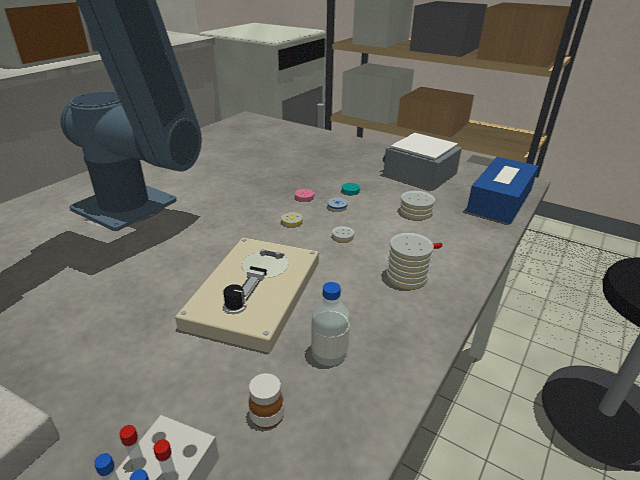

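View pics/top0.png

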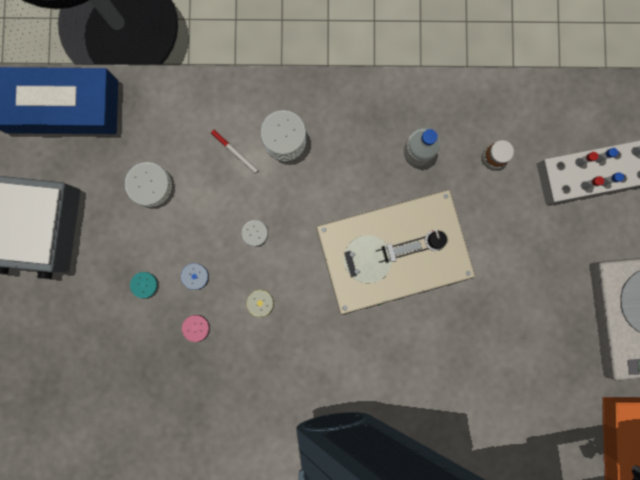

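```bash
python3 - <<'E'
import pickle
from h import *
c=pickle.load(open('top0.pkl','rb'))
crop(c,120,220,280,340,5,'pics/t_dish.png')
crop(c,310,180,480,320,4.7,'pics/t_clamp.png')
s=pickle.load(open('scene0.pkl','rb'))
crop(s,280,170,370,250,8,'pics/s_dish.png')
E
```

```text
(no output)
```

View pics/t_dish.png

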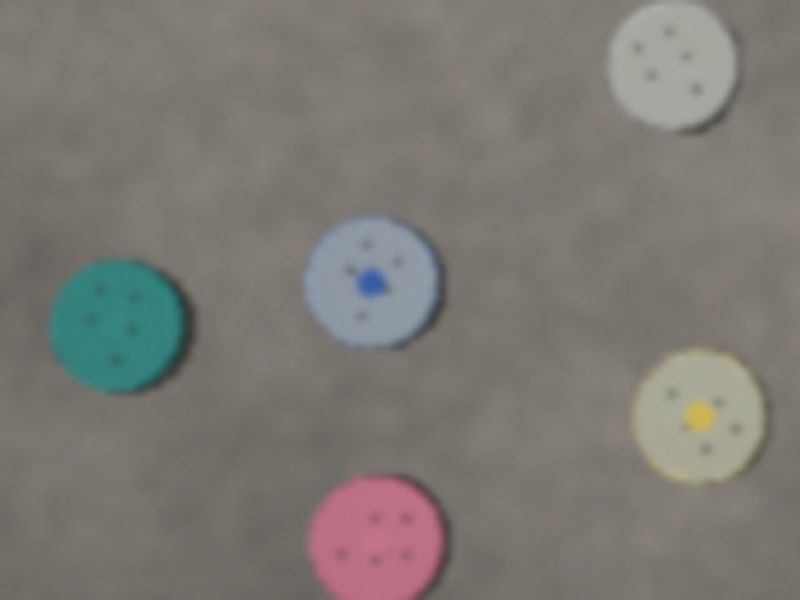

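View pics/t_clamp.png

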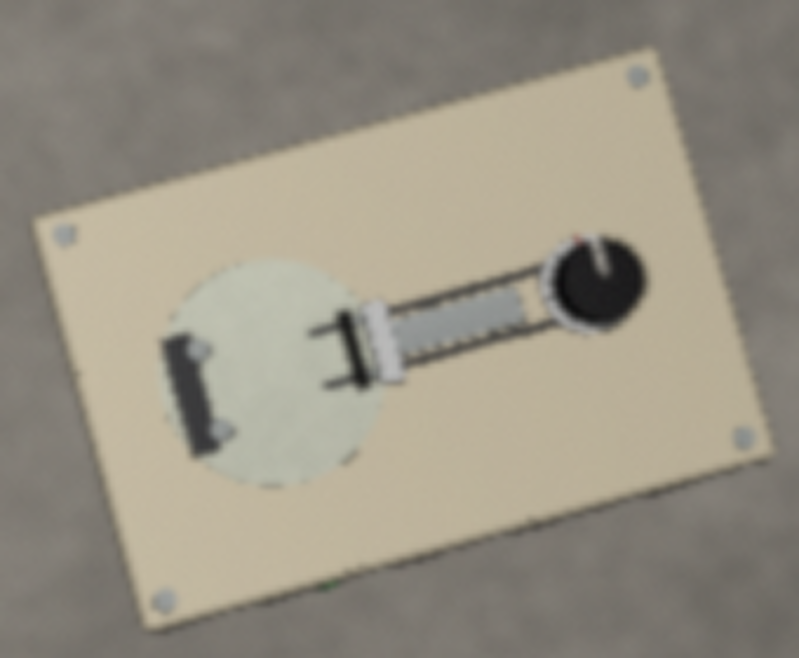

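View pics/s_dish.png

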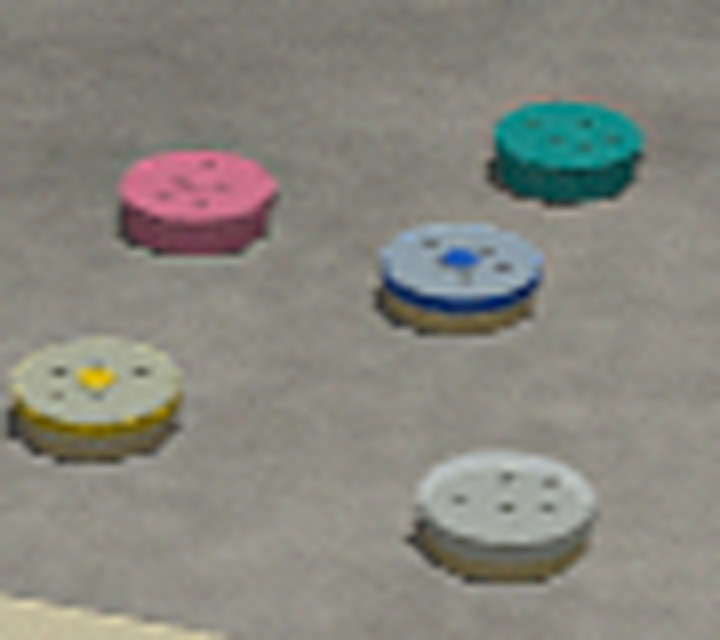

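Candidates in the top view: blue-banded (194,276), yellow (260,303), no band (255,233), turquoise (144,285) and pink (196,328). The one at (194,276) has a blue band over a beige body in the scene crop, so it's the target. In the clamp view the posts are on the left and the knob is at about (437,239).

```bash
python3 - <<'E'
import pickle
from h import *
c=pickle.load(open('top0.pkl','rb'));s=pickle.load(open('scene0.pkl','rb'))
d=ray(c,120+372.5/5-.4,220+282/5-.4,.015);print('dish',d, 'scene check',ray(s,280+460/8-.4,170+260/8-.4,.015))
for n,p in dict(yel=(260,303),none=(254.6,233),turq=(144,285),pink=(196,328)).items(): print(n,ray(c,*p,.015)[:2])
k=4.7
px=lambda u,v:(310+u/k-.4,180+v/k-.4)
cor=np.array([ray(c,*px(*p),.036) for p in [(36,217),(655,48),(772,455),(148,630)]])
print(cor)
C=cor.mean(0);print('C',C)
Y=(cor[0]+cor[3]-cor[1]-cor[2])[:2];print(np.linalg.norm(Y)/2,np.linalg.norm((cor[0]+cor[1]-cor[2]-cor[3])[:2])/2)
Xd=(cor[0]+cor[1]-cor[2]-cor[3])[:2]
print('yaw y',np.degrees(np.arctan2(Y[1],Y[0])),np.degrees(np.arctan2(Xd[1],Xd[0])))
y=Y/np.linalg.norm(Y);x=np.array([y[1],-y[0]]);print('y,x',y,x)
st=C[:2]+.06*y;kn=C[:2]-.085*y
print('stage',st,'from img',ray(c,*px(275,372),.036)[:2]);print('knob',kn,'img',ray(c,*px(602,282),.076)[:2])
for q in[(199,350),(222,431)]:
    w=ray(c,*px(*q),.05)[:2]-st;print('post top',w@x,w@y)
for n,p in dict(C=[*C[:2],.036],knob=[*kn,.076],stage=[*st,.036]).items(): print(n,proj(s,p),proj(c,p))
for cc in [(-.095,.145),(.095,.145),(-.095,-.145),(.095,-.145)]: print(proj(s,[*(C[:2]+cc[0]*x+cc[1]*y),.036]))
crop(s,160,220,340,355,4.4,'pics/s_clamp.png')
E
```

```text
dish [0.49491797 0.32423034 0.015     ] scene check [0.49511176 0.32440726 0.015     ]
yel [0.43946927 0.18571839]
none [0.58578822 0.19900928]
turq [0.47565066 0.42832219]
pink [0.38722095 0.31794606]
[[ 0.60003347  0.06714958  0.036     ]
 [ 0.67686047 -0.20723736  0.036     ]
 [ 0.496956   -0.25663647  0.036     ]
 [ 0.41942246  0.01722536  0.036     ]]
C [ 0.5483181  -0.09487472  0.036     ]
0.28478232046939 0.1869736159313233
yaw y 105.72467156520466 15.4030767387111
y,x [-0.27101496  0.96257514] [0.96257514 0.27101496]
stage [ 0.5320572  -0.03712021] from img [ 0.53223103 -0.03832243]
knob [ 0.57135437 -0.17669361] img [ 0.57015181 -0.17503002]
post top 0.017722983737113826 0.029264443989349055
post top -0.01878916660353641 0.02912146879584864
C (np.float64(253.1328218508827), np.float64(279.8173006824441)) (np.float64(395.4240501265518), np.float64(251.11128843385694))
knob (np.float64(232.56581695577017), np.float64(289.4686338765228)) (np.float64(438.5064140642809), np.float64(239.0068936730309))
stage (np.float64(264.72000632741447), np.float64(263.5394147539586)) (np.float64(367.5291888010681), np.float64(258.8300704106545))
(np.float64(241.65487945929493), np.float64(235.99832062163404))
(np.float64(318.80506565265887), np.float64(250.38600898621775))
(np.float64(173.2526391815671), np.float64(315.6159398150527))
(np.float64(268.6745654410832), np.float64(339.15052690497185))
```

View pics/s_clamp.png

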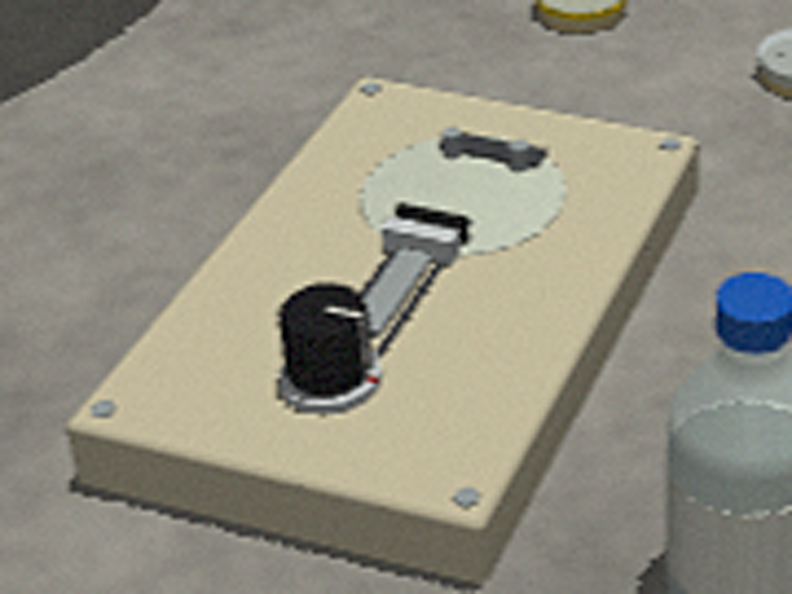

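arm_command --rows '[[[0.6, 1, 0], [0, 0, 1], 0], [[0.6, 1, 0], [0, 0, 1], 0], [[0.6, 1, 0], [0, 0, 1], 0], [[0.6, 1, 0], [0, 0, 1], 0], [[0.6, 1, 0], [0, 0, 1], 0], [[0.6, 1, 0], [0, 0, 1], 0], [[0.6, 1, 0], [0, 0, 1], 0], [[0.6, 1, 0], [0, 0, 1], 0]]'

```text
time: 1.1
ee_pos: [0.3794, -0.1958, 0.2451]
tcp_rot: [0.899, 0.438, -0.0, -0.0]
ft_force: [0.7, -0.6, -0.3]
grip_width: 0.0852
```

arm_command --rows '[[[0.35, 1, 0], [0, 0, 1], 0], [[0.35, 1, 0], [0, 0, 1], 0], [[0.35, 1, 0], [0, 0, 1], 0], [[0.35, 1, 0], [0, 0, 1], 0], [[0.35, 1, 0], [0, 0, 1], 0], [[0.35, 1, 0], [0, 0, 1], 0], [[0.35, 1, 0], [0, 0, 1], 0], [[0.35, 1, 0], [0, 0, 1], 0]]'

```text
time: 2.1
ee_pos: [0.491, 0.1242, 0.245]
tcp_rot: [0.743, 0.669, -0.0, -0.0]
ft_force: [0.8, -0.9, -0.1]
grip_width: 0.0854
```

arm_command --rows '[[[0, 1, 0], [0, 0, 1], 0], [[0, 1, -0.5], [0, 0, 1], 0], [[0, 1, -0.5], [0, 0, 1], 0], [[0, 1, -1], [0, 0, 1], 0], [[0, 1, -1], [0, 0, 1], 0], [[0, 0, -0.5], [0, 0, 0.4], 0], [[0, 0, 0], [0, 0, 0], 0]]'

```text
time: 2.98
ee_pos: [0.4891, 0.3225, 0.1029]
tcp_rot: [0.605, 0.796, -0.002, -0.001]
ft_force: [1.1, 0.3, 0.1]
grip_width: 0.0853
```

```bash
cat > st.py <<'E'
from h import *
from scipy.spatial.transform import Rotation as R
s=robot.read_state();m=R.from_quat(s['tcp_rot']).as_matrix()
print('t',round(float(s['time']),2),'pos',np.round(s['ee_pos'],4),'F',np.round(s['ft_force'],2),'T',np.round(s['wrist_torque'],3),'w',round(float(s['grip_width']),4),'yawY',round(np.degrees(np.arctan2(m[1,1],m[0,1])),2),'z',np.round(m[:,2],3),'j',np.round(s['joint_pos'],2))
E
python3 st.py
```

```text
t 2.98 pos [0.4891 0.3225 0.1029] F [1.07 0.32 0.05] T [ 0.017 -0.049  0.003] w 0.0853 yawY 15.51 z [-0.005 -0.002 -1.   ] j [ 0.39  0.45  1.62 -0.    1.07  0.12]
```

arm_command --rows '[[[0.1, 0.03, -0.5], [0, 0, 0], 0], [[0, 0, -0.5], [0, 0, 0], 0], [[0, 0, -0.4], [0, 0, 0], 0], [[0, 0, 0], [0, 0, 0], 0]]'

```text
time: 3.48
ee_pos: [0.4945, 0.3233, 0.0488]
tcp_rot: [0.606, 0.796, -0.001, -0.0]
ft_force: [-0.5, -0.0, 0.6]
grip_width: 0.0852
```

```bash
python3 st.py; python3 - <<'E'
from h import *
s=cam('scene');crop(s,280,100,420,250,5,'pics/s1.png')
t=cam('top');crop(t,120,220,280,340,5,'pics/t1.png')
E
```

```text
t 3.48 pos [0.4945 0.3233 0.0488] F [-0.48 -0.    0.65] T [ 0.014 -0.026 -0.003] w 0.0852 yawY 15.41 z [-0.002 -0.001 -1.   ] j [ 0.39  0.53  1.66 -0.    0.96  0.12]
```

View pics/s1.png

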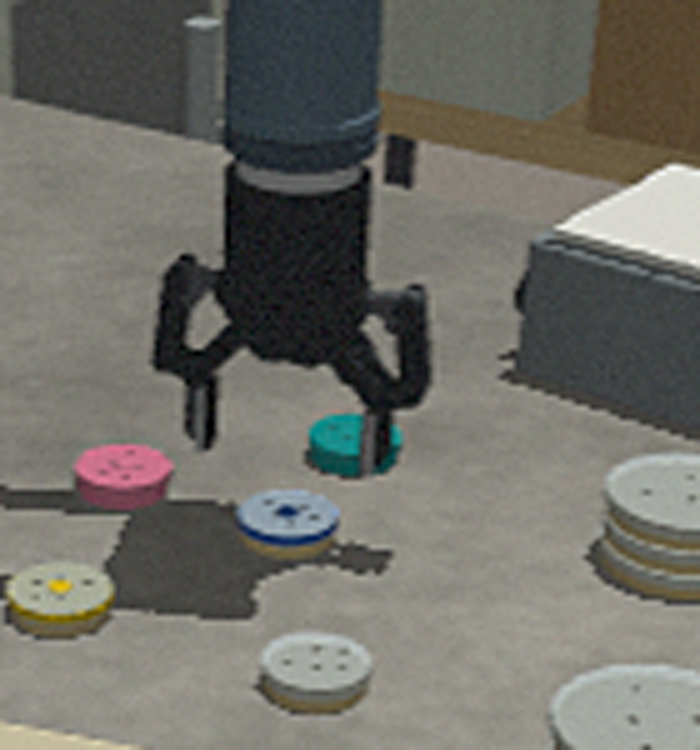

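View pics/t1.png

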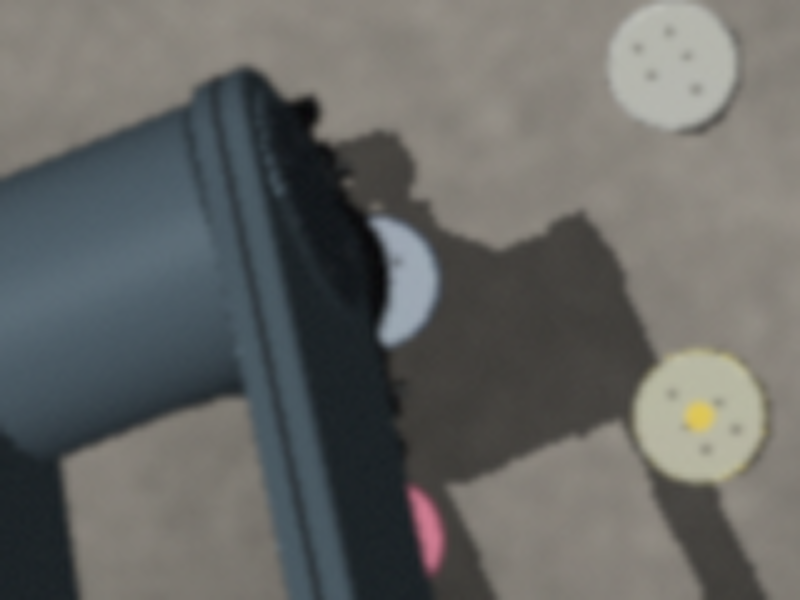

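arm_command --rows '[[[0, 0, -0.5], [0, 0, 0], 0], [[0, 0, -0.39], [0, 0, 0], 0], [[0, 0, 0], [0, 0, 0], 0], [[0, 0, 0], [0, 0, 0], 150], [[0, 0, 0], [0, 0, 0], 150], [[0, 0, 0], [0, 0, 0], 150], [[0, 0, 0], [0, 0, 0], 150], [[0, 0, 0], [0, 0, 0], 150]]' --grip_force 30

```text
time: 4.58
ee_pos: [0.4955, 0.3242, 0.0148]
tcp_rot: [0.606, 0.796, 0.001, 0.0]
ft_force: [-1.5, -0.3, 6.2]
grip_width: 0.0536
```

```bash
python3 st.py; python3 - <<'E'
from h import *
s=cam('scene');crop(s,280,100,420,250,5,'pics/s2.png')
E
```

```text
t 4.58 pos [0.4955 0.3242 0.0148] F [-1.48 -0.29  6.24] T [-0.038  0.207  0.006] w 0.0536 yawY 15.47 z [ 0.002  0.001 -1.   ] j [ 0.39  0.57  1.68 -0.    0.88  0.12]
```

View pics/s2.png

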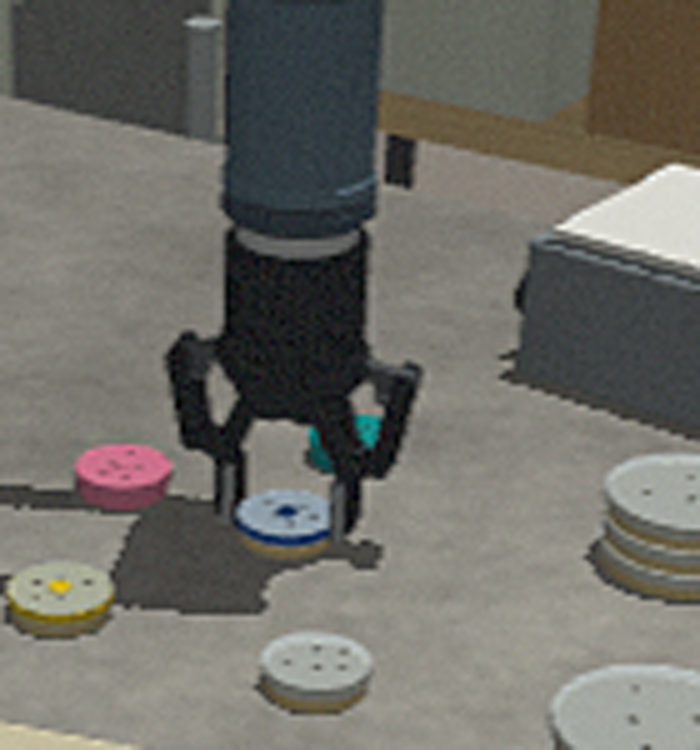

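arm_command --rows '[[[0, 0, 0.2], [0, 0, 0], 150], [[0, 0, 0.5], [0, 0, 0], 150], [[0, 0, 0.8], [0, 0, 0], 150], [[0, 0, 0.7], [0, 0, 0], 150], [[0, 0, 0], [0, 0, 0], 150]]'

```text
time: 5.25
ee_pos: [0.4966, 0.3247, 0.1043]
tcp_rot: [0.605, 0.796, 0.002, 0.001]
ft_force: [0.2, -0.5, -0.2]
grip_width: 0.0536
```

```bash
python3 st.py; python3 - <<'E'
from h import *
s=cam('scene');crop(s,280,100,420,250,5,'pics/s3.png')
E
```

```text
t 5.25 pos [0.4966 0.3247 0.1043] F [ 0.2  -0.47 -0.23] T [ 0.047 -0.063 -0.018] w 0.0536 yawY 15.48 z [ 0.005  0.002 -1.   ] j [0.39 0.46 1.61 0.   1.07 0.12]
```

View pics/s3.png

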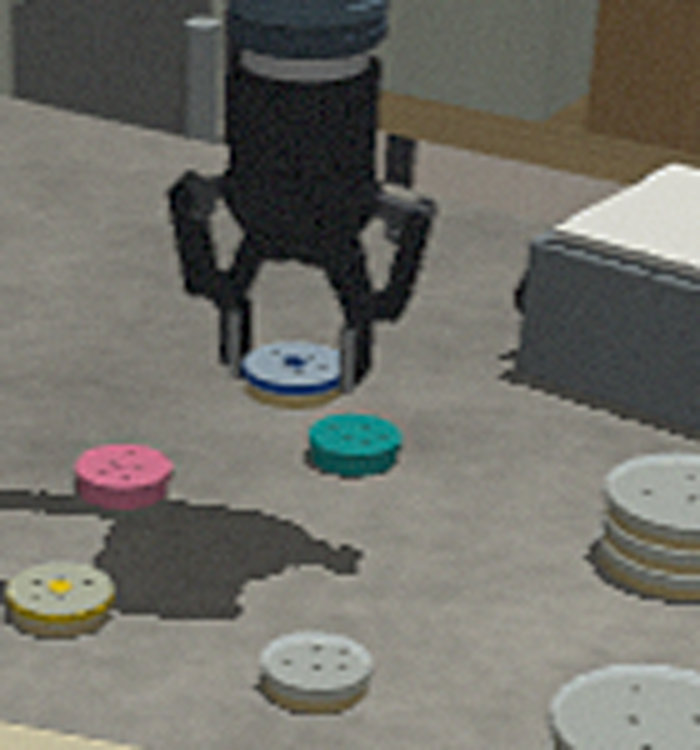

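The dish is held level between the fingers, with its top at about (293,360) in the crop. Next I carry it to the stage.

arm_command --rows '[[[0.1, -0.5, 0], [0, 0, 0], 150], [[0.1, -1, 0], [0, 0, 0], 150], [[0.1, -1, 0], [0, 0, 0], 150], [[0.1, -1, 0], [0, 0, 0], 150], [[0.1, -1, 0], [0, 0, 0], 150], [[0.1, -1, 0], [0, 0, 0], 150], [[0.1, -1, 0], [0, 0, 0], 150], [[0.1, -1, 0], [0, 0, 0], 150]]'

```text
time: 6.3
ee_pos: [0.5257, 0.0217, 0.1003]
tcp_rot: [0.606, 0.796, -0.001, -0.001]
ft_force: [0.3, 0.0, -0.8]
grip_width: 0.0537
```

arm_command --rows '[[[0.1, -1, 0], [0, 0, 0], 150], [[0.04, -0.58, -0.4], [0, 0, 0], 150], [[0, 0, -0.4], [0, 0, 0], 150], [[0, 0, -0.2], [0, 0, 0], 150], [[0, 0, 0], [0, 0, 0], 150], [[0, 0, 0], [0, 0, 0], 150]]'

```text
time: 7.05
ee_pos: [0.5327, -0.0385, 0.062]
tcp_rot: [0.605, 0.796, 0.0, 0.0]
ft_force: [0.5, 0.5, -0.9]
grip_width: 0.0539
```

```bash
python3 st.py; python3 - <<'E'
from h import *
s=cam('scene');crop(s,210,180,330,300,6,'pics/s4.png')
t=cam('top');crop(t,310,180,480,320,4.7,'pics/t4.png')
E
```

```text
t 7.05 pos [ 0.5327 -0.0385  0.062 ] F [ 0.52  0.51 -0.88] T [-0.038  0.025 -0.033] w 0.0539 yawY 15.54 z [ 0. -0. -1.] j [-0.28  0.43  1.8   0.    0.92 -0.55]
```

View pics/s4.png

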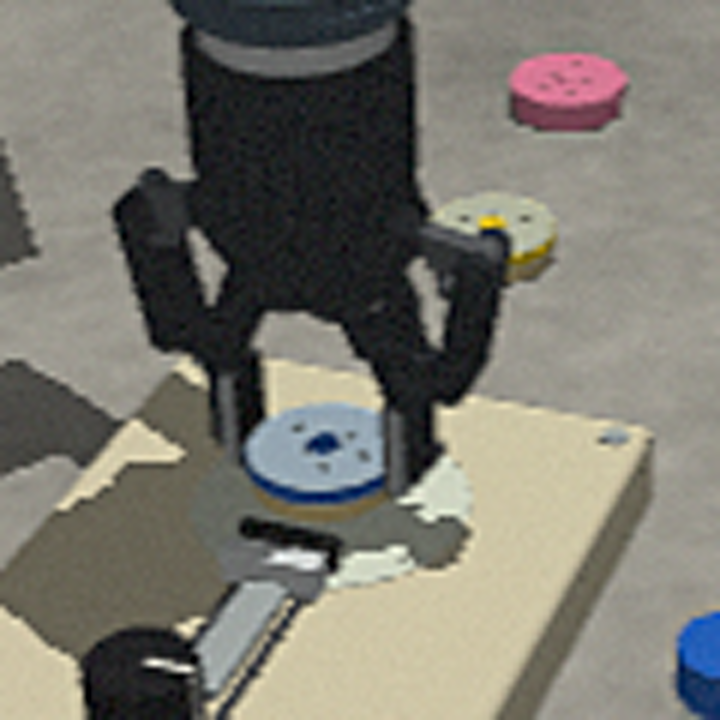

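View pics/t4.png

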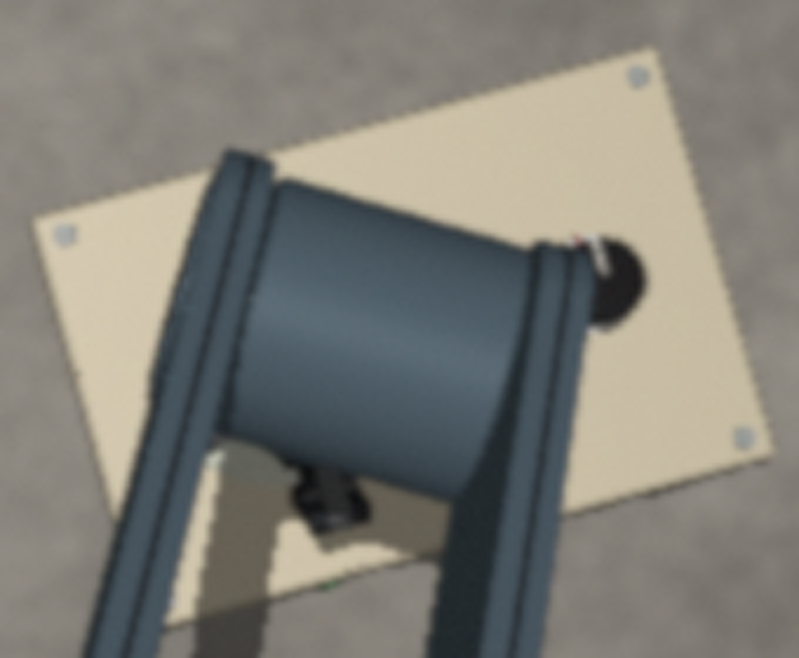

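```bash
python3 - <<'E'
from h import *
import pickle
s=pickle.load(open('scene0.pkl','rb'))
y=np.array([-.269,.963]);x=np.array([.963,.269]);st=np.array([.5321,-.0377])
def f(u,v,z):
    p=ray(s,u,v,z);w=p[:2]-st;print(np.round(p[:2],4),'x',round(w@x,4),'y',round(w@y,4))
f(210+322/6-.4,180+452/6-.4,.0622)
for u,v in[(451,132),(520,147)]: f(160+u/4.4-.4,220+v/4.4-.4,.05)   # post tops
for u,v in[(400,205),(468,218)]: f(160+u/4.4-.4,220+v/4.4-.4,.05)   # jaw front top edge ends
f(160+463/4.4-.4,220+197/4.4-.4,.036)
c=pickle.load(open('top0.pkl','rb'))
for u,v in[(340,314),(360,388)]:
    w=ray(c,310+u/4.7-.4,180+v/4.7-.4,.05)[:2]-st;print('top jaw',w@x,w@y)
print(proj(c,[*st,.036]))
E
```

```text
[ 0.5341 -0.0423] x 0.0007 y -0.005
[ 0.5073 -0.0143] x -0.0176 y 0.0292
[ 0.5437 -0.0055] x 0.0199 y 0.0279
[ 0.5265 -0.0759] x -0.0157 y -0.0352
[ 0.5595 -0.0659] x 0.0188 y -0.0345
[ 0.5342 -0.0394] x 0.0015 y -0.0022
top jaw 0.016665225911756325 -0.03359198754861452
top jaw -0.016617484165020915 -0.03323988553661397
(np.float64(367.8096208528125), np.float64(258.81081522056553))
```

arm_command --rows '[[[0, 0, -0.12], [0, 0, 0], 150], [[0, 0, -0.12], [0, 0, 0], 150], [[0, 0, 0], [0, 0, 0], 150], [[0, 0, 0], [0, 0, 0], 150]]'

```text
time: 7.65
ee_pos: [0.5326, -0.0393, 0.052]
tcp_rot: [0.606, 0.796, -0.0, -0.0]
ft_force: [0.1, 0.6, -0.1]
grip_width: 0.0533
```

```bash
python3 st.py; python3 - <<'E'
from h import *
s=cam('scene');crop(s,210,180,330,300,6,'pics/s5.png')
E
```

```text
t 7.65 pos [ 0.5326 -0.0393  0.052 ] F [ 0.15  0.63 -0.12] T [-0.024  0.027  0.021] w 0.0533 yawY 15.47 z [-0.  0. -1.] j [-0.28  0.44  1.81 -0.    0.9  -0.55]
```

View pics/s5.png

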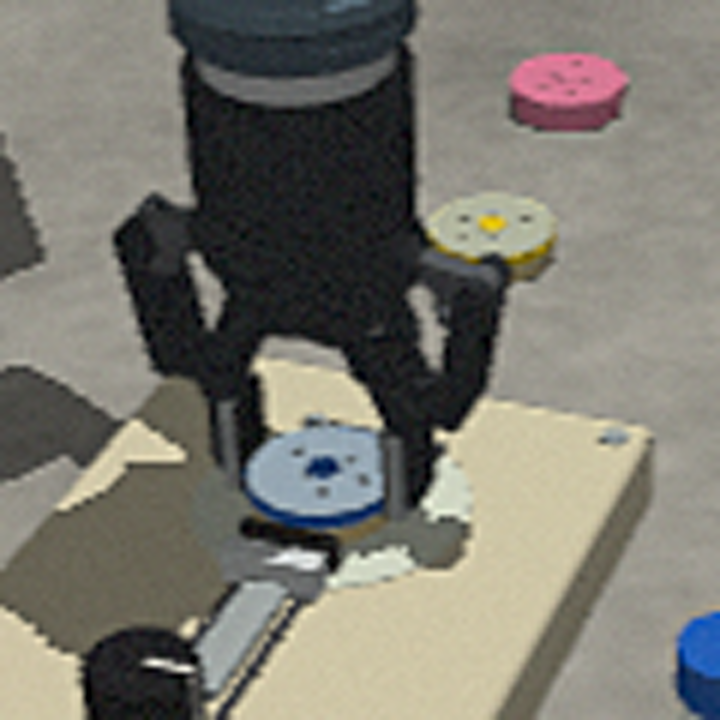

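arm_command --rows '[[[-0.01, 0.025, -0.02], [0, 0, 0], 150], [[0, 0, -0.02], [0, 0, 0], 150], [[0, 0, 0], [0, 0, 0], 150], [[0, 0, 0], [0, 0, 0], 100], [[0, 0, 0], [0, 0, 0], 60], [[0, 0, 0], [0, 0, 0], 0], [[0, 0, 0], [0, 0, 0], 0], [[0, 0, 0], [0, 0, 0], 0]]'

```text
time: 8.7
ee_pos: [0.5322, -0.0383, 0.0504]
tcp_rot: [0.606, 0.796, 0.0, -0.0]
ft_force: [-0.1, 0.1, 0.1]
grip_width: 0.0853
```

```bash
python3 st.py; python3 - <<'E'
from h import *
s=cam('scene');crop(s,210,180,330,300,6,'pics/s6.png')
E
```

```text
t 8.7 pos [ 0.5322 -0.0383  0.0504] F [-0.11  0.09  0.07] T [-0.004  0.039 -0.001] w 0.0853 yawY 15.47 z [-0.  0. -1.] j [-0.28  0.44  1.81  0.    0.89 -0.55]
```

View pics/s6.png

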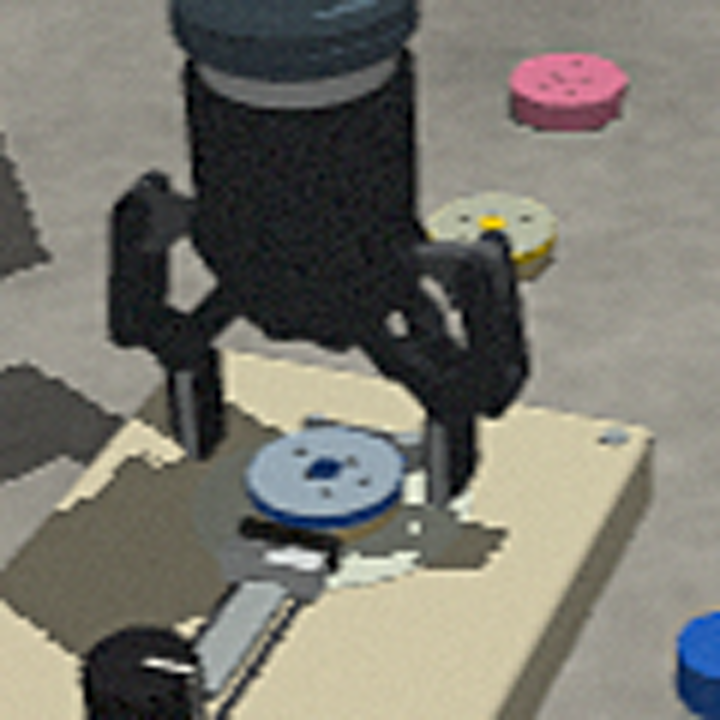

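arm_command --rows '[[[0, 0, 0.6], [0, 0, 0], 0], [[0, 0, 1], [0, 0, 0], 0], [[0, 0, 0.6], [0, 0, 0], 0], [[0.3, -1, 0], [0, 0, 0], 0], [[0.3, -1, 0], [0, 0, 0], 0], [[0.3, -1, 0], [0, 0, 0], 0], [[0.07, -0.44, 0], [0, 0, 0], 0], [[0, 0, 0], [0, 0, 0], 0]]'

```text
time: 9.75
ee_pos: [0.5706, -0.1765, 0.1381]
tcp_rot: [0.606, 0.795, 0.0, -0.0]
ft_force: [0.6, 0.4, 0.4]
grip_width: 0.0855
```

```bash
python3 st.py; python3 - <<'E'
from h import *
import pickle
s=cam('scene');crop(s,160,180,340,330,4.4,'pics/s7.png')
t=cam('top');crop(t,310,180,480,320,4.7,'pics/t7.png')
pickle.dump(t,open('top7.pkl','wb'))
E
```

```text
t 9.75 pos [ 0.5706 -0.1765  0.1381] F [0.6  0.42 0.36] T [ 0.033 -0.004 -0.02 ] w 0.0855 yawY 15.36 z [-0.001  0.001 -1.   ] j [-0.49  0.43  1.56  0.    1.15 -0.75]
```

View pics/s7.png

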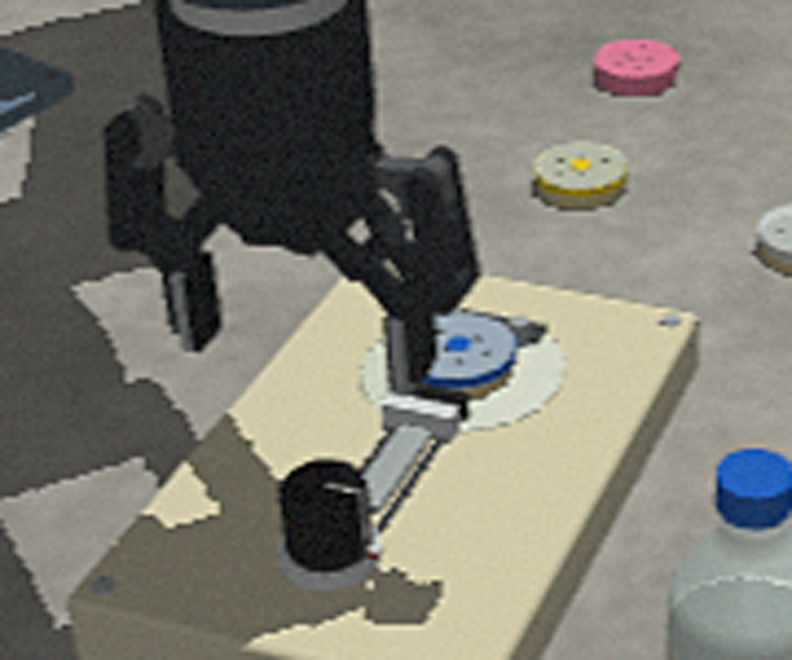

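View pics/t7.png

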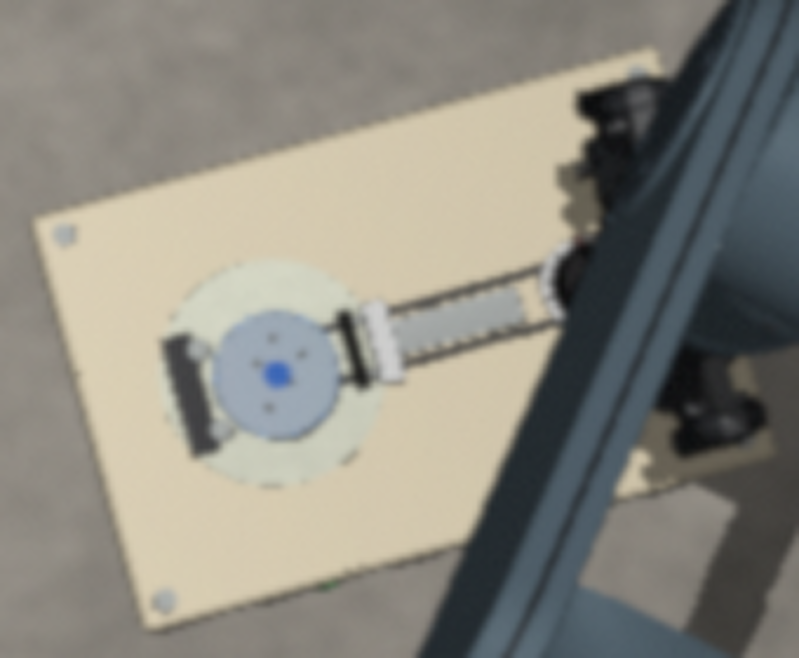

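arm_command --rows '[[[0, 0, -0.7], [0, 0, 0], 0], [[0, 0, -0.7], [0, 0, 0], 0], [[0, 0, -0.5], [0, 0, 0], 0], [[0, 0, 0], [0, 0, 0], 0], [[0, 0, 0], [0, 0, 0], 110], [[0, 0, 0], [0, 0, 0], 170], [[0, 0, 0], [0, 0, 0], 200], [[0, 0, 0], [0, 0, 0], 200]]' --grip_force 40

```text
time: 10.85
ee_pos: [0.5726, -0.1758, 0.0641]
tcp_rot: [0.606, 0.796, 0.001, 0.002]
ft_force: [3.1, 3.4, 5.3]
grip_width: 0.0349
```

```bash
python3 st.py; python3 - <<'E'
from h import *
s=cam('scene');crop(s,160,180,340,330,4.4,'pics/s8.png')
E
```

```text
t 10.85 pos [ 0.5726 -0.1758  0.0641] F [3.07 3.38 5.33] T [ 0.583 -0.416  0.064] w 0.0349 yawY 15.46 z [ 0.004 -0.001 -1.   ] j [-0.48  0.51  1.63  0.    0.99 -0.76]
```

View pics/s8.png

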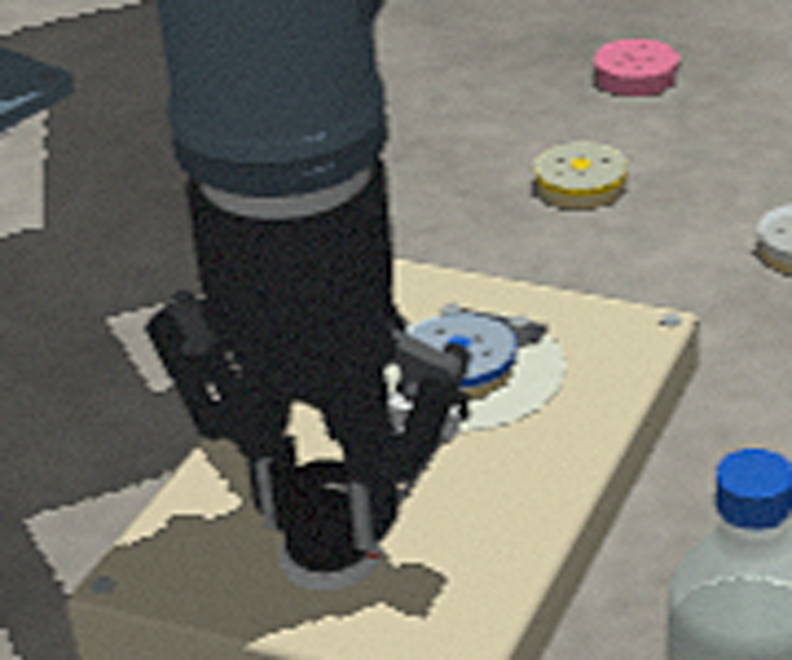

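arm_command --rows '[[[0.04, 0.03, 0], [0, 0, -0.5], 200], [[0, 0, 0], [0, 0, -1], 200], [[0, 0, 0], [0, 0, -1], 200], [[0, 0, 0], [0, 0, -1], 200], [[0, 0, 0], [0, 0, -1], 200], [[0, 0, 0], [0, 0, -1], 200], [[0, 0, 0], [0, 0, -1], 200], [[0, 0, 0], [0, 0, -1], 200]]'

```text
time: 11.9
ee_pos: [0.5733, -0.1756, 0.064]
tcp_rot: [0.792, 0.611, 0.0, 0.001]
ft_force: [0.5, 0.1, 6.8]
grip_width: 0.0346
```

```bash
python3 st.py; python3 - <<'E'
from h import *
s=cam('scene');crop(s,160,180,340,330,4.4,'pics/s9.png')
t=cam('top');crop(t,310,180,480,320,4.7,'pics/t9.png')
E
```

```text
t 11.9 pos [ 0.5733 -0.1756  0.064 ] F [0.5  0.08 6.79] T [-0.058  0.1    0.103] w 0.0346 yawY -14.65 z [ 0.002 -0.002 -1.   ] j [-0.48  0.52  1.63 -0.    0.99 -0.23]
```

View pics/s9.png

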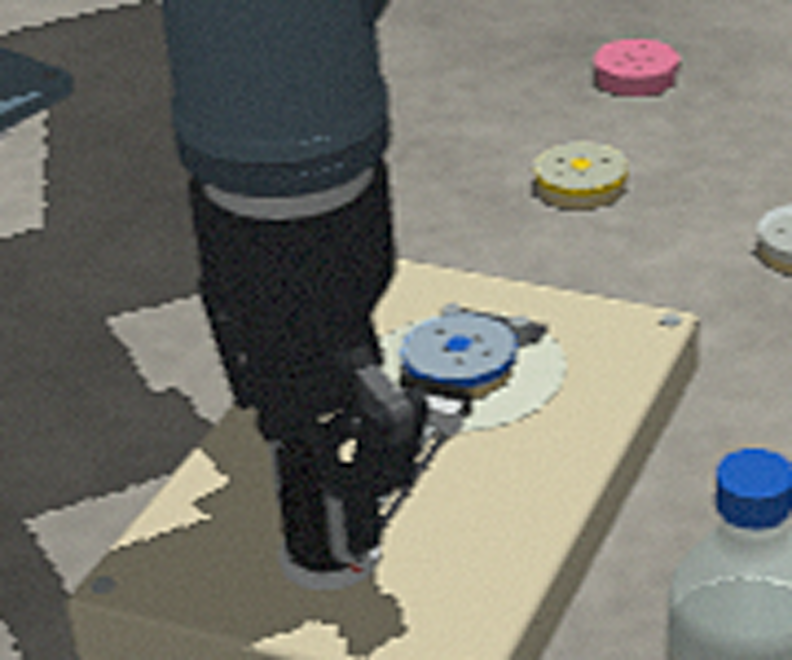

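View pics/t9.png

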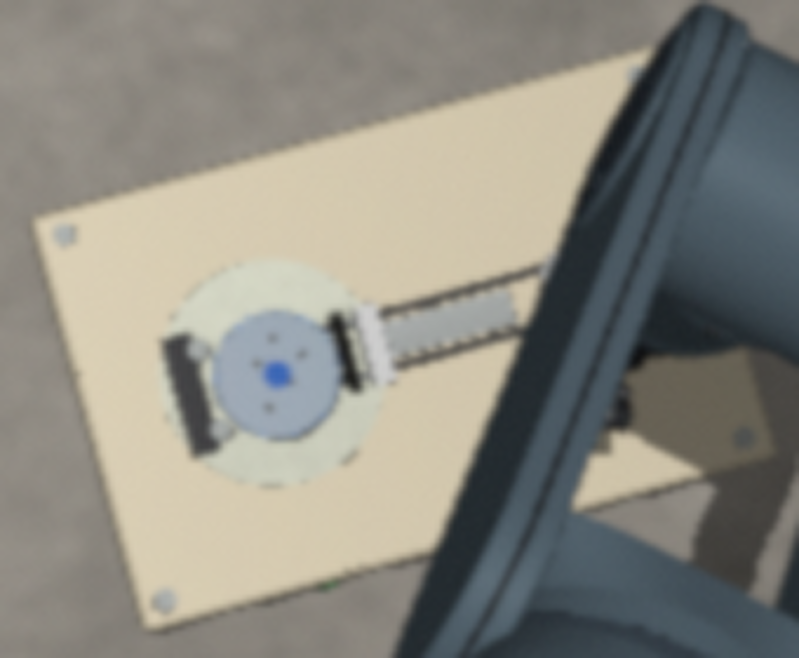

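arm_command --rows '[[[0, 0, 0], [0, 0, -1], 200], [[0, 0, 0], [0, 0, -1], 200], [[0, 0, 0], [0, 0, -1], 200], [[0, 0, 0], [0, 0, -1], 200], [[0, 0, 0], [0, 0, -1], 200]]'

```text
time: 12.62
ee_pos: [0.5737, -0.1758, 0.0641]
tcp_rot: [0.886, 0.464, 0.001, 0.002]
ft_force: [2.2, -0.6, 6.0]
grip_width: 0.0347
```

```bash
python3 st.py
```

```text
t 12.62 pos [ 0.5737 -0.1758  0.0641] F [ 2.2  -0.56  6.01] T [-0.029 -0.128  0.089] w 0.0347 yawY -34.65 z [ 0.003 -0.002 -1.   ] j [-0.48  0.52  1.63 -0.    0.99  0.12]
```

arm_command --rows '[[[0, 0, 0], [0, 0, -1], 200]]'

```text
time: 12.75
ee_pos: [0.5738, -0.1758, 0.0641]
tcp_rot: [0.901, 0.433, 0.001, 0.002]
ft_force: [2.0, -1.2, 6.0]
grip_width: 0.0346
```

```bash
python3 st.py
```

```text
t 12.75 pos [ 0.5738 -0.1758  0.0641] F [ 2.01 -1.25  5.97] T [-0.16  -0.16   0.137] w 0.0346 yawY -38.66 z [ 0.003 -0.002 -1.   ] j [-0.48  0.52  1.63 -0.    0.99  0.19]
```

arm_command --rows '[[[0, 0, 0], [0, 0, -1], 200]]'

```text
time: 12.88
ee_pos: [0.5739, -0.1758, 0.0641]
tcp_rot: [0.916, 0.402, 0.001, 0.002]
ft_force: [1.3, -0.8, 5.8]
grip_width: 0.035
```

```bash
python3 st.py
```

```text
t 12.88 pos [ 0.5739 -0.1758  0.0641] F [ 1.33 -0.76  5.79] T [-0.104 -0.179  0.086] w 0.035 yawY -42.65 z [ 0.003 -0.002 -1.   ] j [-0.48  0.52  1.63 -0.    0.99  0.26]
```

arm_command --rows '[[[0, 0, 0], [0, 0, -1], 200]]'

```text
time: 13.0
ee_pos: [0.5739, -0.1759, 0.0641]
tcp_rot: [0.929, 0.369, 0.001, 0.002]
ft_force: [2.1, -0.3, 6.5]
grip_width: 0.0352
```

```bash
python3 st.py; python3 - <<'E'
from h import *
t=cam('top');crop(t,310,180,480,320,4.7,'pics/t10.png')
E
```

```text
t 13.0 pos [ 0.5739 -0.1759  0.0641] F [ 2.1  -0.33  6.51] T [-0.097 -0.226  0.111] w 0.0352 yawY -46.66 z [ 0.003 -0.003 -1.   ] j [-0.48  0.52  1.63 -0.    0.99  0.33]
```

View pics/t10.png

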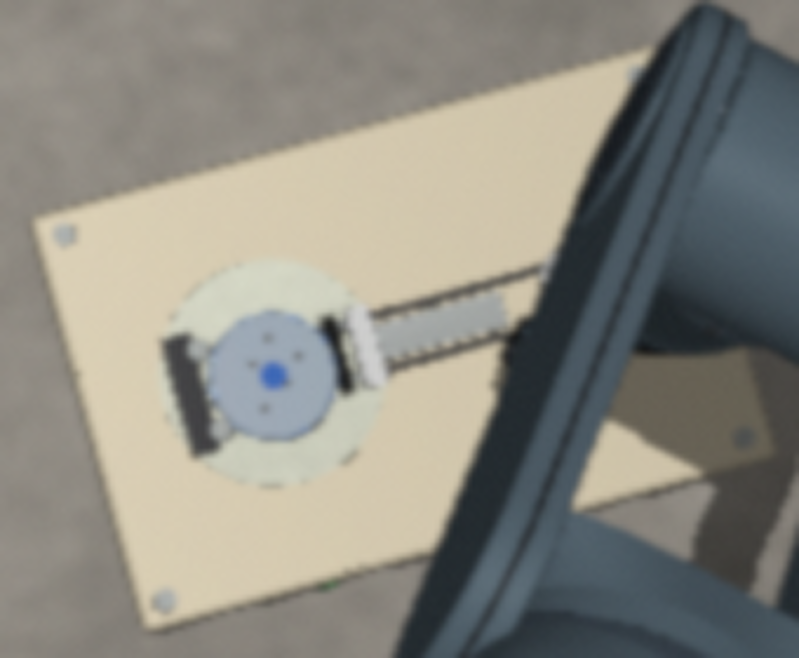

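arm_command --rows '[[[0, 0, 0], [0, 0, -0.75], 200]]'

```text
time: 13.18
ee_pos: [0.5739, -0.1759, 0.0641]
tcp_rot: [0.938, 0.345, 0.001, 0.002]
ft_force: [2.4, 0.5, 4.7]
grip_width: 0.0347
```

```bash
python3 st.py
```

```text
t 13.18 pos [ 0.5739 -0.1759  0.0641] F [2.39 0.5  4.73] T [-0.108 -0.199  0.099] w 0.0347 yawY -49.6 z [ 0.003 -0.003 -1.   ] j [-0.48  0.52  1.63 -0.    0.99  0.38]
```

arm_command --rows '[[[0, 0, 0], [0, 0, -0.75], 200]]'

```text
time: 13.3
ee_pos: [0.574, -0.176, 0.0641]
tcp_rot: [0.947, 0.32, 0.001, 0.002]
ft_force: [1.5, -1.6, 5.9]
grip_width: 0.035
```

```bash
python3 st.py
```

```text
t 13.3 pos [ 0.574  -0.176   0.0641] F [ 1.54 -1.62  5.89] T [-0.165 -0.25   0.138] w 0.035 yawY -52.62 z [ 0.004 -0.003 -1.   ] j [-0.48  0.52  1.63 -0.    0.99  0.44]
```

arm_command --rows '[[[0, 0, 0], [0, 0, -0.75], 200]]'

```text
time: 13.42
ee_pos: [0.5741, -0.176, 0.0641]
tcp_rot: [0.955, 0.296, 0.001, 0.002]
ft_force: [2.2, -1.1, 4.5]
grip_width: 0.0344
```

```bash
python3 st.py
```

```text
t 13.43 pos [ 0.5741 -0.176   0.0641] F [ 2.25 -1.12  4.51] T [-0.176 -0.246  0.184] w 0.0344 yawY -55.62 z [ 0.004 -0.003 -1.   ] j [-0.48  0.52  1.63 -0.    0.99  0.49]
```

arm_command --rows '[[[0, 0, 0], [0, 0, -0.75], 200]]'

```text
time: 13.55
ee_pos: [0.5741, -0.1761, 0.0641]
tcp_rot: [0.963, 0.27, 0.001, 0.002]
ft_force: [2.3, -0.7, 4.0]
grip_width: 0.0348
```

```bash
python3 st.py
```

```text
t 13.55 pos [ 0.5741 -0.1761  0.0641] F [ 2.35 -0.74  4.02] T [-0.147 -0.243  0.169] w 0.0348 yawY -58.62 z [ 0.004 -0.003 -1.   ] j [-0.48  0.52  1.63 -0.    0.99  0.54]
```

arm_command --rows '[[[0, 0, 0], [0, 0, -0.75], 200]]'

```text
time: 13.68
ee_pos: [0.5741, -0.1761, 0.0641]
tcp_rot: [0.969, 0.245, 0.002, 0.002]
ft_force: [2.1, -1.9, 5.0]
grip_width: 0.0352
```

```bash
python3 st.py
```

```text
t 13.68 pos [ 0.5741 -0.1761  0.0641] F [ 2.11 -1.92  4.97] T [-0.229 -0.326  0.176] w 0.0352 yawY -61.62 z [ 0.004 -0.003 -1.   ] j [-0.48  0.52  1.63 -0.    0.99  0.59]
```

arm_command --rows '[[[0, 0, 0], [0, 0, -0.75], 200]]'

```text
time: 13.8
ee_pos: [0.5742, -0.1762, 0.0641]
tcp_rot: [0.976, 0.22, 0.002, 0.002]
ft_force: [1.8, -1.9, 4.4]
grip_width: 0.0348
```

```bash
python3 st.py
```

```text
t 13.8 pos [ 0.5742 -0.1762  0.0641] F [ 1.85 -1.9   4.36] T [-0.234 -0.321  0.183] w 0.0348 yawY -64.62 z [ 0.004 -0.003 -1.   ] j [-0.48  0.52  1.63 -0.    0.99  0.65]
```

arm_command --rows '[[[0, 0, 0], [0, 0, -0.75], 200]]'

```text
time: 13.92
ee_pos: [0.5742, -0.1762, 0.0641]
tcp_rot: [0.981, 0.194, 0.002, 0.002]
ft_force: [2.3, -1.1, 4.0]
grip_width: 0.0349
```

```bash
python3 st.py;python3 - <<'E'
from h import *
s=cam('scene');crop(s,190,260,280,320,8,'pics/s11.png')
t=cam('top');crop(t,310,180,480,320,4.7,'pics/t11.png')
E
```

```text
t 13.93 pos [ 0.5742 -0.1762  0.0641] F [ 2.25 -1.1   4.03] T [-0.203 -0.303  0.233] w 0.0349 yawY -67.61 z [ 0.004 -0.003 -1.   ] j [-0.48  0.52  1.63 -0.    0.99  0.7 ]
```

View pics/s11.png

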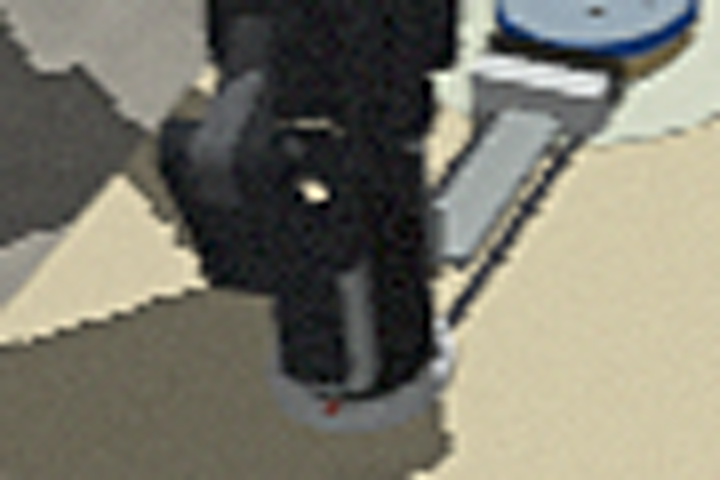

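View pics/t11.png

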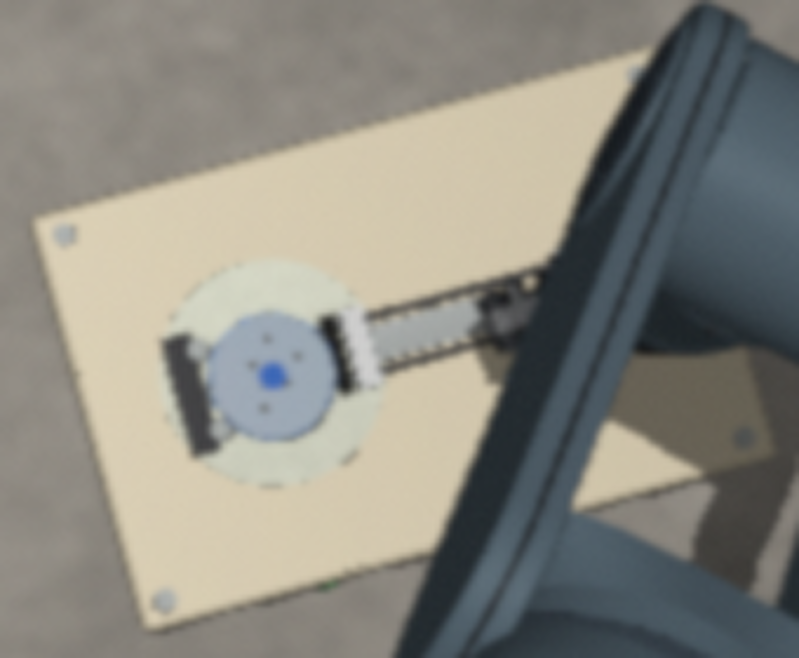

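```bash
cat > hub.py <<'E'
from h import *
import pickle,sys
s=pickle.load(open('scene0.pkl','rb'));k=np.array([.5715,-.176])
def a(u,v,z=.039):
    w=ray(s,u-.4,v-.4,z)[:2]-k;return np.degrees(np.arctan2(w[1],w[0])),np.linalg.norm(w)
E
python3 - <<'E'
from hub import *
print('start',a(160+373/4.4,220+379/4.4),'s9',a(160+356/4.4,180+569/4.4),'s11',a(190+332/8,260+406/8))
# predicted pixel of hub mark for knob centre k, angles
for d in (30,0,-15,-30,-40,-50,-60,-70): print(d,np.round(proj(s,[k[0]+.022*np.cos(np.radians(d)),k[1]+.022*np.sin(np.radians(d)),.039]),1))
E
```

```text
start (np.float64(24.160546231222778), np.float64(0.018985041349591315)) s9 (np.float64(-10.206795667662059), np.float64(0.017564751893324813)) s11 (np.float64(-71.07569299081958), np.float64(0.016866847888178424))
30 [246.2 305.1]
0 [243.5 308.9]
-15 [241.2 310.5]
-30 [238.4 311.6]
-40 [236.4 312.1]
-50 [234.3 312.4]
-60 [232.2 312.4]
-70 [230.2 312.2]
```

```bash
python3 - <<'E'
from hub import *
from scipy.optimize import least_squares
P=np.array([ray(s,u-.4,v-.4,.0405)[:2] for u,v in[(160+373/4.4,220+379/4.4),(160+356/4.4,180+569/4.4),(190+332/8,260+406/8)]])
for r in(.019,.02,.021):
    f=lambda q:np.r_[np.linalg.norm(P-q,axis=1)-r]
    q=least_squares(f,[.571,-.176]).x;w=P-q
    print(r,q,f(q),np.degrees(np.arctan2(w[:,1],w[:,0])))
E
```

```text
0.019 [ 0.57184438 -0.17518389] [ 8.73688937e-05 -1.07112153e-04  5.87043480e-05] [ 17.40179138 -15.80484507 -70.3996682 ]
0.02 [ 0.5707856  -0.17461687] [-5.34332464e-05  6.77293846e-05 -3.56288725e-05] [ 14.9372651  -16.53923091 -68.0823802 ]
0.021 [ 0.56974316 -0.17405927] [-0.00017429  0.0002271  -0.00011542] [ 12.71523262 -17.18104217 -65.99976801]
```

arm_command --rows '[[[0, 0, 0], [0, 0, -0.75], 200]]'

```text
time: 14.15
ee_pos: [0.5742, -0.1763, 0.0641]
tcp_rot: [0.986, 0.169, 0.002, 0.002]
ft_force: [2.1, -2.9, 6.0]
grip_width: 0.0351
```

```bash
python3 st.py
```

```text
t 14.15 pos [ 0.5742 -0.1763  0.0641] F [ 2.09 -2.88  5.98] T [-0.388 -0.323  0.201] w 0.0351 yawY -70.54 z [ 0.004 -0.003 -1.   ] j [-0.48  0.52  1.63 -0.    0.99  0.75]
```

arm_command --rows '[[[0, 0, 0], [0, 0, -0.75], 200]]'

```text
time: 14.28
ee_pos: [0.5743, -0.1763, 0.0641]
tcp_rot: [0.99, 0.143, 0.002, 0.002]
ft_force: [2.2, -2.5, 5.3]
grip_width: 0.035
```

```bash
python3 st.py
```

```text
t 14.28 pos [ 0.5743 -0.1763  0.0641] F [ 2.25 -2.52  5.27] T [-0.447 -0.381  0.184] w 0.035 yawY -73.56 z [ 0.004 -0.003 -1.   ] j [-0.48  0.52  1.63 -0.    0.99  0.8 ]
```

arm_command --rows '[[[0, 0, 0], [0, 0, -0.75], 200]]'

```text
time: 14.4
ee_pos: [0.5743, -0.1764, 0.0641]
tcp_rot: [0.993, 0.117, 0.002, 0.002]
ft_force: [4.0, -2.8, 5.4]
grip_width: 0.035
```

```bash
python3 st.py;python3 - <<'E'
from h import *
s=cam('scene');crop(s,190,260,280,320,8,'pics/s12.png')
t=cam('top');crop(t,310,180,480,320,4.7,'pics/t12.png')
E
```

```text
t 14.4 pos [ 0.5743 -0.1764  0.0641] F [ 3.99 -2.81  5.43] T [-0.441 -0.399  0.253] w 0.035 yawY -76.56 z [ 0.004 -0.003 -1.   ] j [-0.48  0.52  1.63 -0.    0.99  0.85]
```

View pics/s12.png

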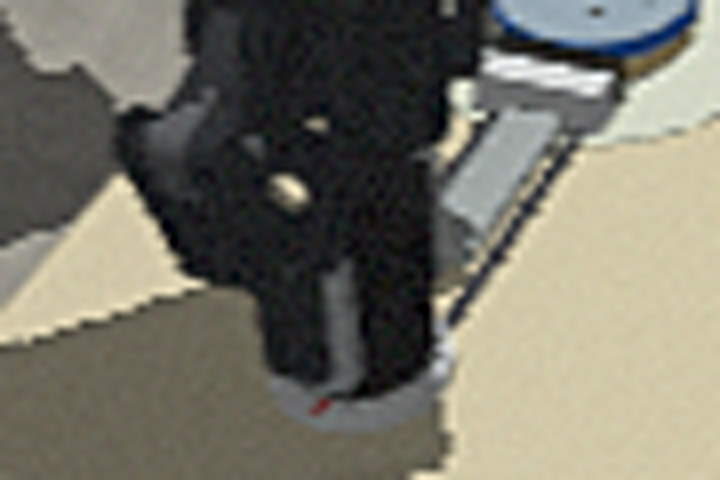

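View pics/t12.png

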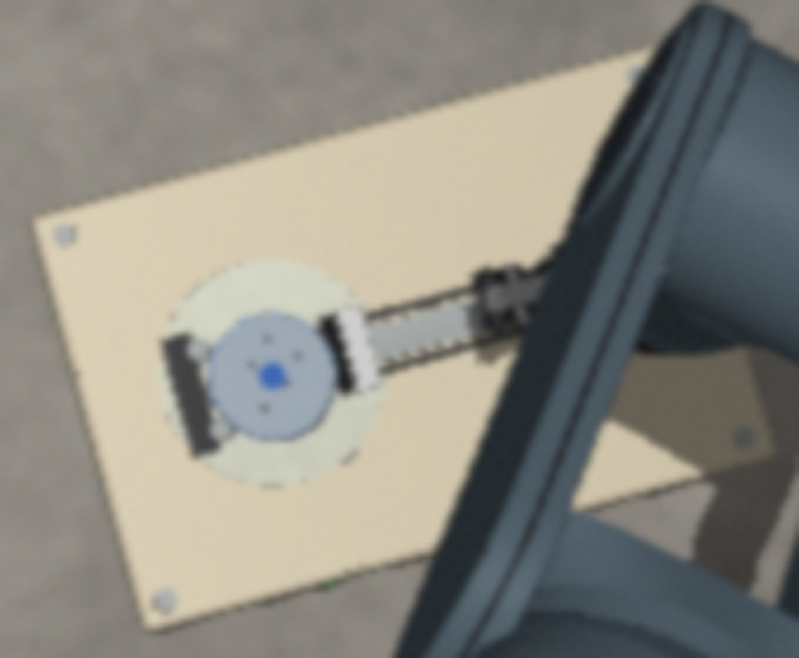

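arm_command --rows '[[[0, 0, 0], [0, 0, -0.75], 200]]'

```text
time: 14.62
ee_pos: [0.5743, -0.1764, 0.0641]
tcp_rot: [0.996, 0.091, 0.002, 0.002]
ft_force: [2.9, -2.6, 5.0]
grip_width: 0.0351
```

```bash
python3 st.py
```

```text
t 14.62 pos [ 0.5743 -0.1764  0.0641] F [ 2.91 -2.55  4.98] T [-0.447 -0.398  0.228] w 0.0351 yawY -79.53 z [ 0.004 -0.003 -1.   ] j [-0.48  0.52  1.63 -0.    0.99  0.91]
```

arm_command --rows '[[[0, 0, 0], [0, 0, -0.75], 200]]'

```text
time: 14.75
ee_pos: [0.5743, -0.1765, 0.0641]
tcp_rot: [0.998, 0.065, 0.002, 0.002]
ft_force: [3.0, -2.8, 5.5]
grip_width: 0.0349
```

```bash
python3 st.py;python3 - <<'E'
from h import *
s=cam('scene');crop(s,190,260,280,320,8,'pics/s13.png')
E
```

```text
t 14.75 pos [ 0.5743 -0.1765  0.0641] F [ 2.99 -2.76  5.55] T [-0.497 -0.369  0.278] w 0.0349 yawY -82.56 z [ 0.004 -0.004 -1.   ] j [-0.48  0.52  1.63 -0.    0.99  0.96]
```

View pics/s13.png

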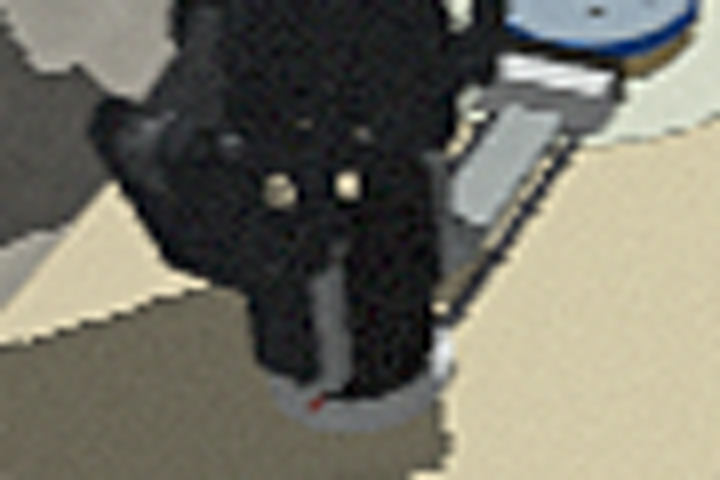

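arm_command --rows '[[[0, 0, 0], [0, 0, -0.75], 200]]'

```text
time: 14.92
ee_pos: [0.5743, -0.1765, 0.0641]
tcp_rot: [0.999, 0.039, 0.002, 0.002]
ft_force: [3.5, -3.5, 4.8]
grip_width: 0.035
```

```bash
python3 st.py
```

```text
t 14.93 pos [ 0.5743 -0.1765  0.0641] F [ 3.47 -3.53  4.78] T [-0.553 -0.402  0.29 ] w 0.035 yawY -85.53 z [ 0.004 -0.004 -1.   ] j [-0.48  0.52  1.63 -0.    0.99  1.01]
```

arm_command --rows '[[[0, 0, 0], [0, 0, -0.5], 200]]'

```text
time: 15.05
ee_pos: [0.5743, -0.1766, 0.0641]
tcp_rot: [1.0, 0.021, 0.002, 0.002]
ft_force: [3.1, -2.9, 4.6]
grip_width: 0.035
```

```bash
python3 st.py;python3 - <<'E'
from h import *
s=cam('scene');crop(s,190,260,280,320,8,'pics/s14.png')
E
```

```text
t 15.05 pos [ 0.5743 -0.1766  0.0641] F [ 3.07 -2.9   4.62] T [-0.517 -0.396  0.282] w 0.035 yawY -87.54 z [ 0.004 -0.004 -1.   ] j [-0.48  0.52  1.63 -0.    0.99  1.05]
```

View pics/s14.png

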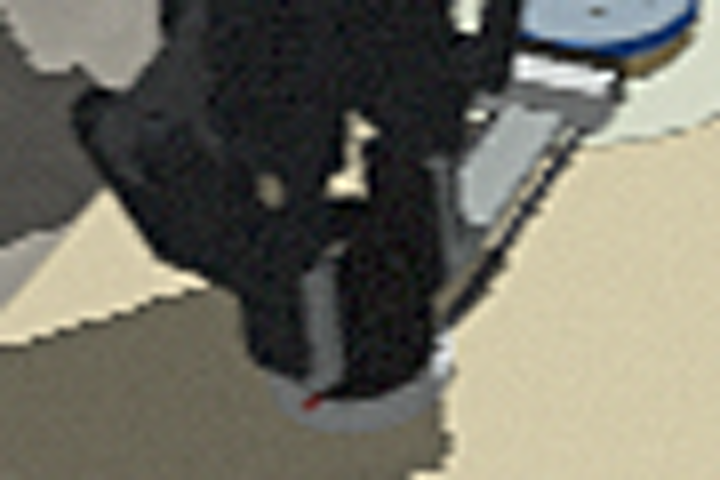

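arm_command --rows '[[[0, 0, 0], [0, 0, -0.5], 200]]'

```text
time: 15.22
ee_pos: [0.5743, -0.1766, 0.0641]
tcp_rot: [1.0, 0.004, 0.002, 0.002]
ft_force: [2.8, -3.4, 4.9]
grip_width: 0.0345
```

```bash
python3 st.py
```

```text
t 15.22 pos [ 0.5743 -0.1766  0.0641] F [ 2.77 -3.41  4.88] T [-0.587 -0.396  0.273] w 0.0345 yawY -89.51 z [ 0.004 -0.004 -1.   ] j [-0.48  0.52  1.63 -0.    0.99  1.08]
```

arm_command --rows '[[[0, 0, 0], [0, 0, -0.5], 200]]'

```text
time: 15.35
ee_pos: [0.5744, -0.1767, 0.0641]
tcp_rot: [1.0, -0.013, 0.002, 0.002]
ft_force: [2.6, -4.1, 5.1]
grip_width: 0.0351
```

```bash
python3 st.py
```

```text
t 15.35 pos [ 0.5744 -0.1767  0.0641] F [ 2.6  -4.06  5.13] T [-0.638 -0.408  0.29 ] w 0.0351 yawY -91.52 z [ 0.004 -0.004 -1.   ] j [-0.48  0.52  1.63 -0.    0.99  1.12]
```

arm_command --rows '[[[0, 0, 0], [0, 0, -0.5], 200]]'

```text
time: 15.48
ee_pos: [0.5744, -0.1767, 0.0641]
tcp_rot: [1.0, -0.031, 0.002, 0.002]
ft_force: [2.7, -4.2, 4.6]
grip_width: 0.0347
```

```bash
python3 st.py;python3 - <<'E'
from h import *
s=cam('scene');crop(s,190,260,280,320,8,'pics/s15.png')
E
```

```text
t 15.47 pos [ 0.5744 -0.1767  0.0641] F [ 2.66 -4.16  4.65] T [-0.677 -0.415  0.32 ] w 0.0347 yawY -93.53 z [ 0.004 -0.004 -1.   ] j [-0.48  0.52  1.63 -0.    0.99  1.15]
```

View pics/s15.png

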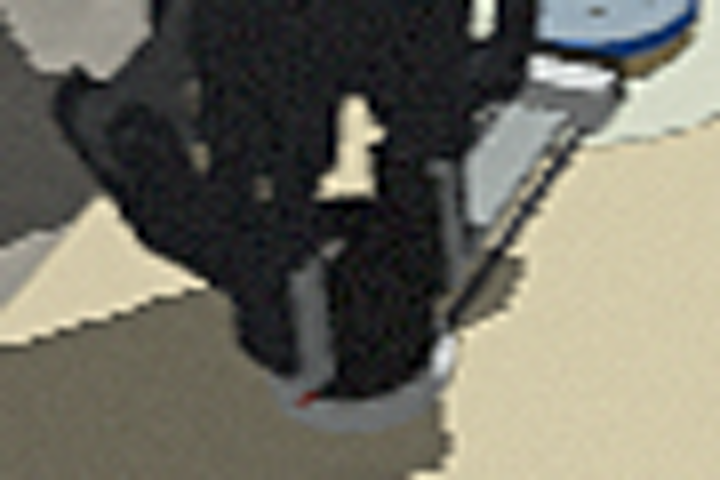

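```bash
python3 - <<'E'
from hub import *
k2=np.array([.5715,-.1752])
def ang(u,v,z,k=k2):
    w=ray(s,u-.4,v-.4,z)[:2]-k;return np.round(np.degrees(np.arctan2(w[1],w[0])),1),np.round(np.linalg.norm(w),4)
for n,(u,v) in dict(start=(160+373/4.4,220+379/4.4),s9=(160+356/4.4,180+569/4.4),s11=(190+332/8,260+406/8),s12=(190+320/8,260+406/8),s13=(190+316/8,260+403/8),s14=(190+312/8,260+401/8),s15=(190+308/8,260+398/8)).items(): print(n,ang(u,v,.0405))
ks=ray(s,160+323/4.4-.4,220+304/4.4-.4,.076)[:2];print('ktop',ks)
for u,v in((330,309),(362,316)): print('line0',ang(160+u/4.4,220+v/4.4,.076))
for u,v in((322,258),(330,248),(343,240)): print('line15',ang(190+u/8,260+v/8,.076))
E
python3 - <<'E'
import sys; sys.path.insert(0,'.')
from h import *
s=cam('scene');crop(s,215,280,255,315,18,'pics/s16.png')
E
```

```text
start (np.float64(17.1), np.float64(0.0194))
s9 (np.float64(-15.5), np.float64(0.0192))
s11 (np.float64(-69.4), np.float64(0.0192))
s12 (np.float64(-77.2), np.float64(0.02))
s13 (np.float64(-81.3), np.float64(0.0195))
s14 (np.float64(-84.9), np.float64(0.0193))
s15 (np.float64(-89.3), np.float64(0.019))
ktop [ 0.57048801 -0.17453053]
line0 (np.float64(-2.7), np.float64(0.0037))
line0 (np.float64(12.2), np.float64(0.0182))
line15 (np.float64(-87.4), np.float64(0.0095))
line15 (np.float64(-95.2), np.float64(0.0058))
line15 (np.float64(-90.7), np.float64(0.0019))
```

View pics/s16.png

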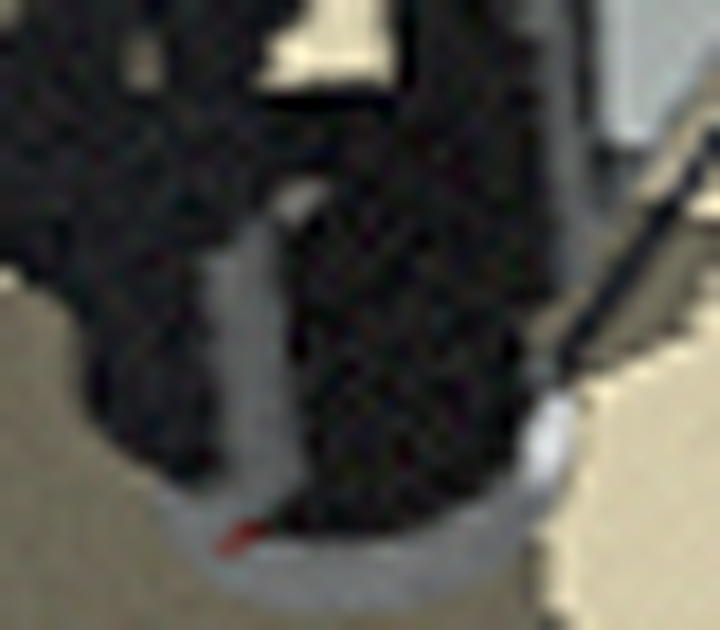

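arm_command --rows '[[[0, 0, 0], [0, 0, -0.5], 200]]'

```text
time: 15.7
ee_pos: [0.5744, -0.1767, 0.0641]
tcp_rot: [0.999, -0.048, 0.002, 0.002]
ft_force: [3.6, -4.9, 5.3]
grip_width: 0.035
```

```bash
python3 st.py
```

```text
t 15.7 pos [ 0.5744 -0.1767  0.0641] F [ 3.59 -4.92  5.31] T [-0.692 -0.39   0.239] w 0.035 yawY -95.51 z [ 0.004 -0.004 -1.   ] j [-0.48  0.52  1.63 -0.    0.99  1.18]
```

arm_command --rows '[[[0, 0, 0], [0, 0, -0.5], 200]]'

```text
time: 15.82
ee_pos: [0.5744, -0.1768, 0.0641]
tcp_rot: [0.998, -0.066, 0.002, 0.002]
ft_force: [2.8, -4.5, 5.0]
grip_width: 0.035
```

```bash
python3 st.py
```

```text
t 15.82 pos [ 0.5744 -0.1768  0.0641] F [ 2.83 -4.48  5.04] T [-0.724 -0.403  0.331] w 0.035 yawY -97.53 z [ 0.004 -0.004 -1.   ] j [-0.48  0.52  1.63 -0.    0.99  1.22]
```

arm_command --rows '[[[0, 0, 0], [0, 0, -0.5], 200]]'

```text
time: 15.95
ee_pos: [0.5744, -0.1768, 0.0641]
tcp_rot: [0.997, -0.083, 0.002, 0.002]
ft_force: [2.7, -4.3, 5.3]
grip_width: 0.035
```

```bash
python3 st.py;python3 - <<'E'
from h import *
s=cam('scene');crop(s,215,280,255,315,18,'pics/s17.png')
t=cam('top');crop(t,310,180,480,320,4.7,'pics/t17.png')
E
```

```text
t 15.95 pos [ 0.5744 -0.1768  0.0641] F [ 2.75 -4.31  5.29] T [-0.77  -0.475  0.321] w 0.035 yawY -99.53 z [ 0.004 -0.004 -1.   ] j [-0.48  0.52  1.63 -0.    0.99  1.25]
```

View pics/s17.png

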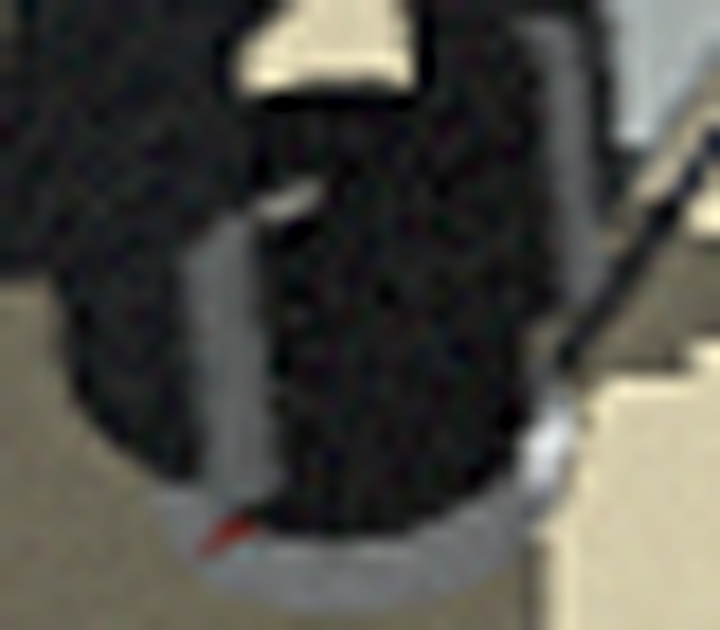

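View pics/t17.png

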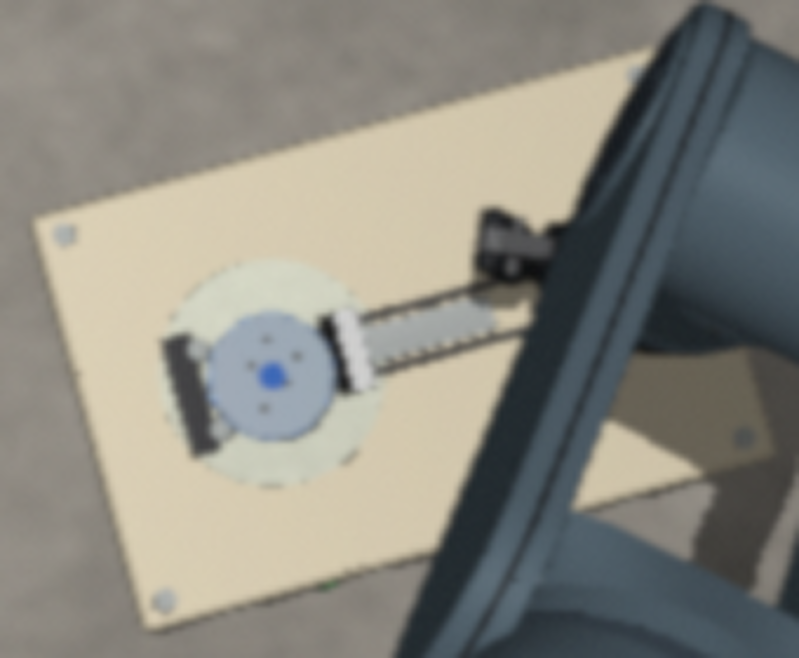

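arm_command --rows '[[[0, 0, 0], [0, 0, -0.5], 200]]'

```text
time: 16.18
ee_pos: [0.5744, -0.1769, 0.0641]
tcp_rot: [0.995, -0.1, 0.002, 0.002]
ft_force: [3.3, -5.0, 5.3]
grip_width: 0.0349
```

```bash
python3 st.py
```

```text
t 16.18 pos [ 0.5744 -0.1769  0.0641] F [ 3.33 -4.95  5.29] T [-0.781 -0.412  0.328] w 0.0349 yawY -101.5 z [ 0.004 -0.004 -1.   ] j [-0.48  0.52  1.63 -0.    0.99  1.29]
```

arm_command --rows '[[[0, 0, 0], [0, 0, -0.5], 200]]'

```text
time: 16.3
ee_pos: [0.5743, -0.1769, 0.0641]
tcp_rot: [0.993, -0.118, 0.002, 0.002]
ft_force: [3.1, -4.2, 5.4]
grip_width: 0.0348
```

```bash
python3 st.py
```

```text
t 16.3 pos [ 0.5743 -0.1769  0.0641] F [ 3.1  -4.18  5.4 ] T [-0.778 -0.366  0.107] w 0.0348 yawY -103.54 z [ 0.004 -0.004 -1.   ] j [-0.48  0.52  1.63 -0.    0.99  1.32]
```

arm_command --rows '[[[0, 0, 0], [0, 0, -0.5], 200]]'

```text
time: 16.42
ee_pos: [0.5743, -0.1769, 0.0641]
tcp_rot: [0.991, -0.135, 0.002, 0.002]
ft_force: [2.5, -5.9, 6.4]
grip_width: 0.0353
```

```bash
python3 st.py;python3 - <<'E'
from h import *
s=cam('scene');crop(s,215,280,255,315,18,'pics/s18.png')
E
```

```text
t 16.43 pos [ 0.5743 -0.1769  0.0641] F [ 2.5  -5.86  6.35] T [-0.836 -0.364  0.152] w 0.0353 yawY -105.55 z [ 0.004 -0.004 -1.   ] j [-0.48  0.52  1.63 -0.    0.99  1.36]
```

View pics/s18.png

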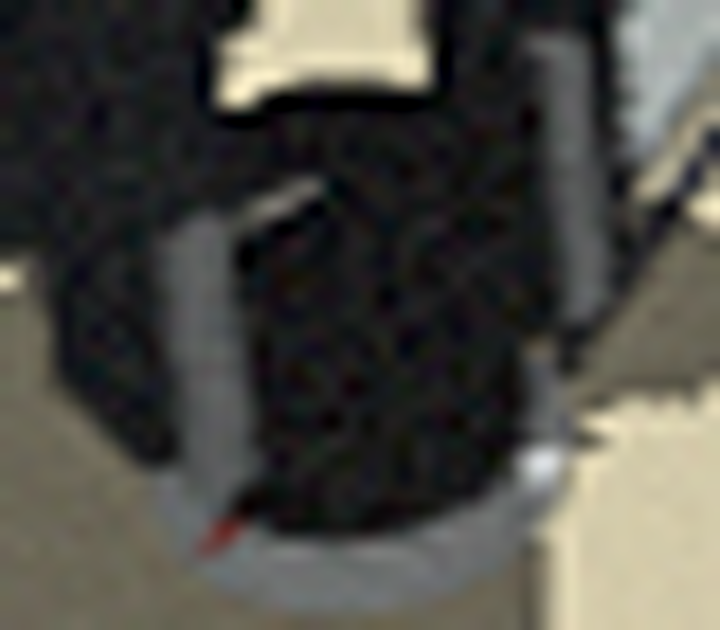

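arm_command --rows '[[[0, 0, 0], [0, 0, -0.5], 200], [[0, 0, 0], [0, 0, -0.5], 200], [[0, 0, 0], [0, 0, -0.5], 200], [[0, 0, 0], [0, 0, -0.5], 200], [[0, 0, 0], [0, 0, 0], 200], [[0, 0, 0], [0, 0, 0], 200]]'

```text
time: 17.23
ee_pos: [0.5742, -0.1771, 0.0641]
tcp_rot: [0.979, -0.204, 0.002, 0.002]
ft_force: [2.1, -5.7, 5.7]
grip_width: 0.0351
```

```bash
python3 st.py;python3 - <<'E'
from h import *
s=cam('scene');crop(s,215,280,255,315,18,'pics/s19.png')
E
```

```text
t 17.23 pos [ 0.5742 -0.1771  0.0641] F [ 2.11 -5.65  5.7 ] T [-0.848 -0.305  0.083] w 0.0351 yawY -113.49 z [ 0.004 -0.004 -1.   ] j [-0.48  0.52  1.63 -0.    0.99  1.5 ]
```

View pics/s19.png

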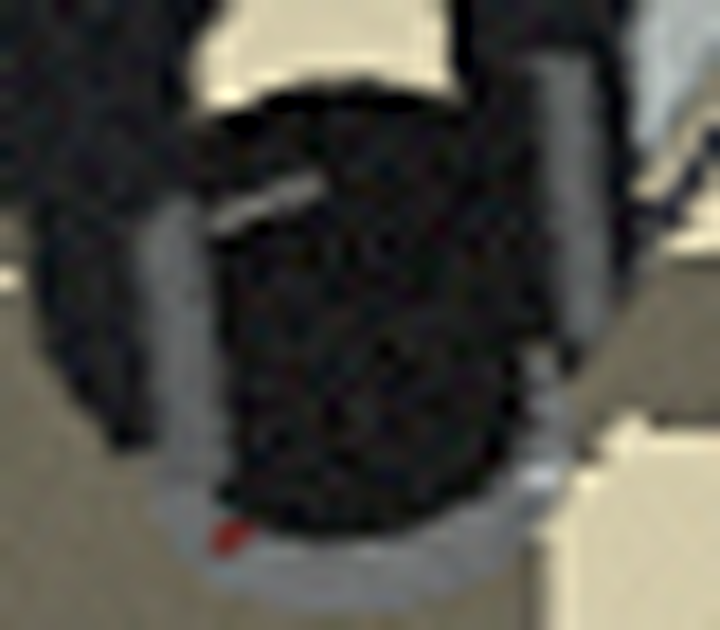

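arm_command --rows '[[[0, 0, 0], [0, 0, 0], 150], [[0, 0, 0], [0, 0, 0], 80], [[0, 0, 0], [0, 0, 0], 0], [[0, 0, 0], [0, 0, 0], 0], [[0, 0, 0], [0, 0, 0], 0], [[0, 0, 0.4], [0, 0, 0], 0], [[0, 0, 0.8], [0, 0, 0], 0], [[0, 0, 1], [0, 0, 0], 0]]'

```text
time: 18.27
ee_pos: [0.5722, -0.1744, 0.1518]
tcp_rot: [0.979, -0.204, -0.0, -0.0]
ft_force: [1.1, -0.7, -0.4]
grip_width: 0.0853
```

arm_command --rows '[[[0, 0, 1], [0, 0, 0], 0], [[-0.6, -0.5, 0.5], [0, 0, 0], 0], [[-0.8, -0.8, 0], [0, 0, 0], 0], [[-0.8, -0.8, 0], [0, 0, 0], 0], [[-0.8, -0.8, 0], [0, 0, 0], 0], [[-0.8, -0.8, 0], [0, 0, 0], 0], [[0, 0, 0], [0, 0, 0], 0], [[0, 0, 0], [0, 0, 0], 0]]'

```text
time: 19.27
ee_pos: [0.4208, -0.3226, 0.2114]
tcp_rot: [0.979, -0.204, 0.001, 0.0]
ft_force: [-1.1, 0.6, -0.4]
grip_width: 0.0856
```

```bash
python3 st.py;python3 - <<'E'
from h import *
s=cam('scene');crop(s,160,220,340,355,4.4,'pics/s20.png');save(s,'pics/s20f.png')
t=cam('top');crop(t,310,180,480,320,4.7,'pics/t20.png')
E
```

```text
t 19.27 pos [ 0.4208 -0.3226  0.2114] F [-1.08  0.6  -0.43] T [ 0.007 -0.031 -0.024] w 0.0856 yawY -113.57 z [ 0.001 -0.    -1.   ] j [-0.86  0.25  1.63  0.    1.26  1.12]
```

View pics/s20.png

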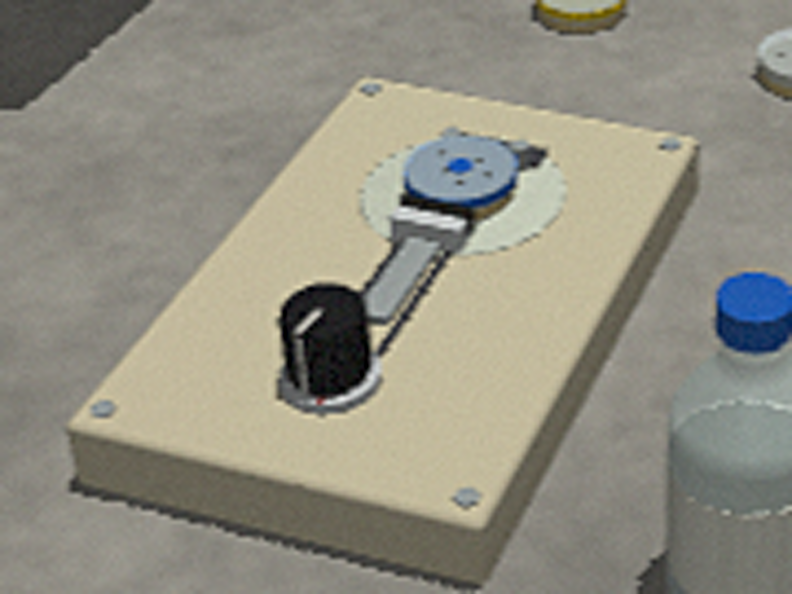

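View pics/t20.png

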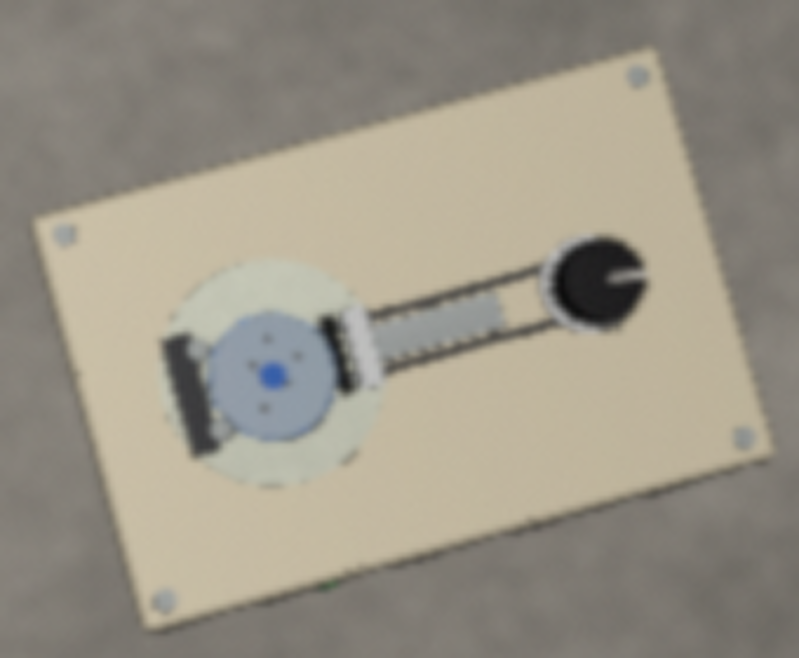

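View pics/s20f.png

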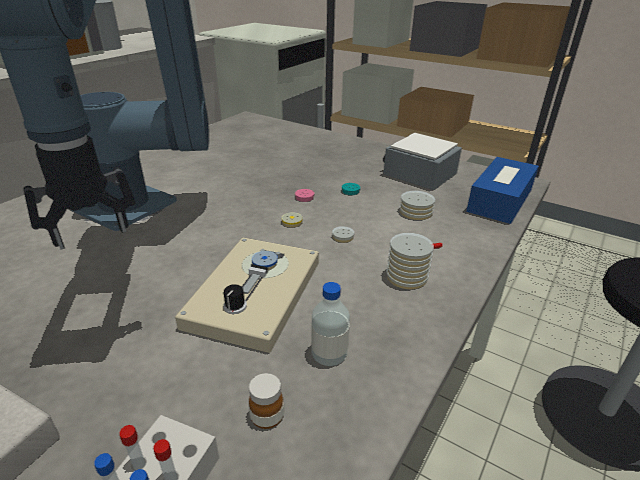

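```bash
python3 - <<'E'
from h import *
s=cam('scene');crop(s,215,280,255,315,18,'pics/s21.png')
t=cam('top');crop(t,415,220,460,260,16,'pics/t21.png')
import pickle;crop(pickle.load(open('top0.pkl','rb')),415,220,460,260,16,'pics/t21_0.png');crop(pickle.load(open('scene0.pkl','rb')),215,280,255,315,18,'pics/s21_0.png')
E
```

```text
(no output)
```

View pics/s21.png

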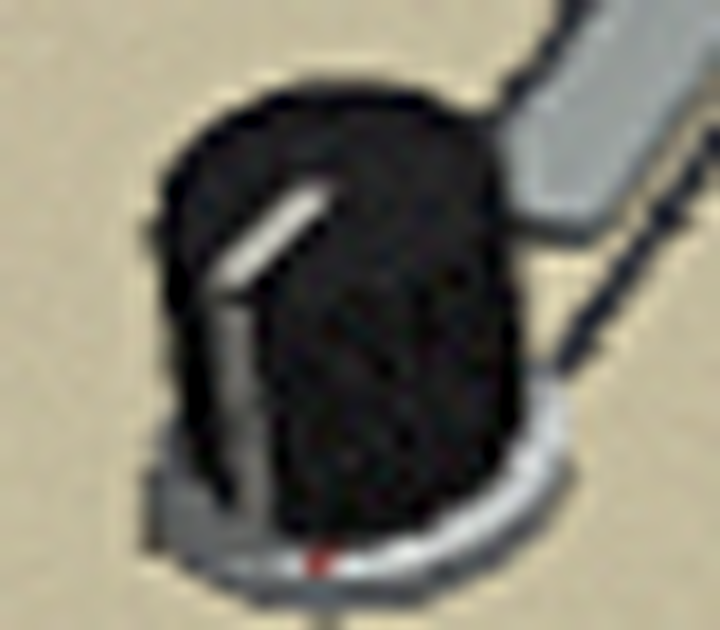

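View pics/t21.png

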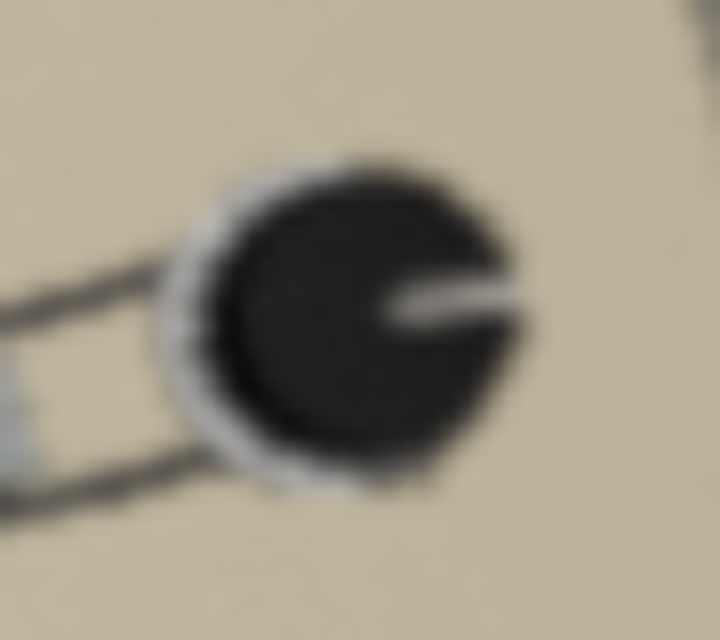

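View pics/t21_0.png

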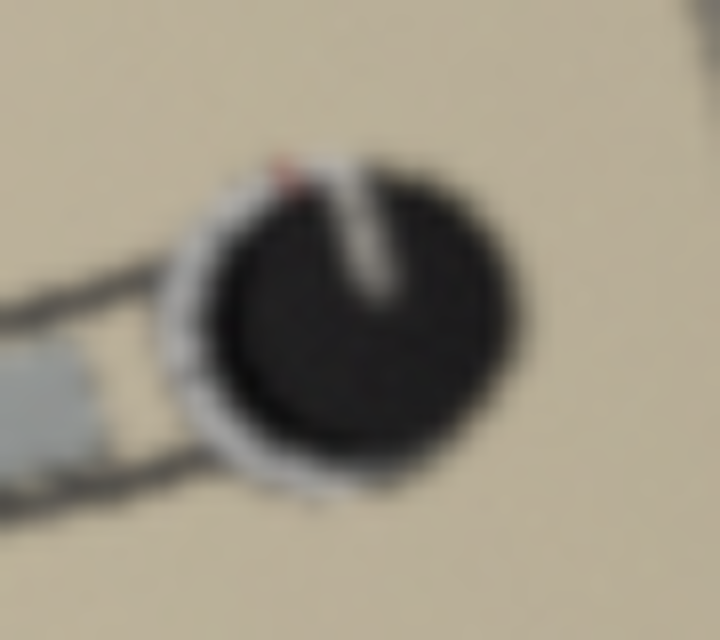

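View pics/s21_0.png

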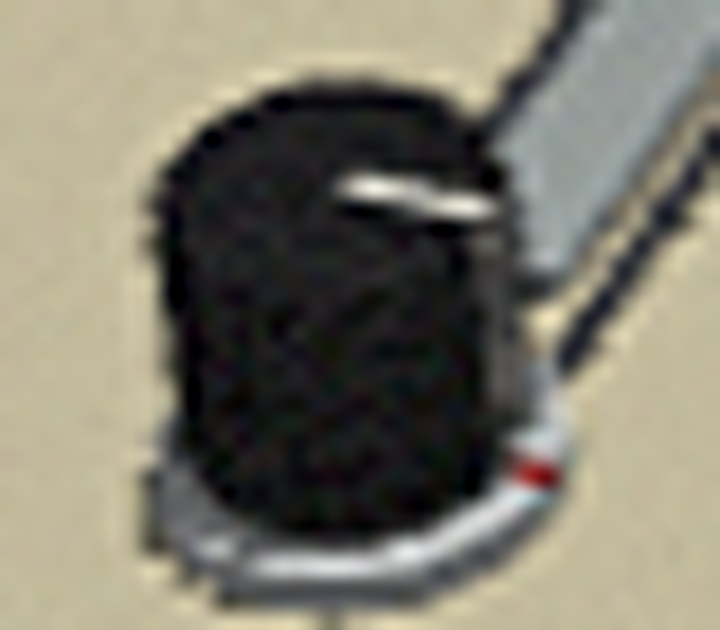

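```bash
python3 - <<'E'
from hub import *
from scipy.optimize import least_squares
def P(u,v,z): return ray(s,215+u/18-.5+.5/18,280+v/18-.5+.5/18,z)[:2]
pts={'start':(535,473),'now':(318,560),'s16':(238,538),'s17':(228,535),'s18':(222,536),'s19':(230,538)}
for k2 in ([.5715,-.1752],[.5708,-.1748],[.572,-.176]):
  for n,q in pts.items():
    w=P(*q,.042)-k2; print(n,np.round(np.degrees(np.arctan2(w[1],w[0])),1),np.round(np.linalg.norm(w)*1e3,1),end='; ')
  print()
# model: pixel of mark for angle with centre from knob top ellipse & white line
for n,q in dict(l0a=(340,185),l0b=(492,208),na=(325,190),nb=(218,288)).items(): print(n,P(*q,.076))
a,b=P(340,185,.076),P(492,208,.076);print(np.degrees(np.arctan2(*(b-a)[::-1])))
a,b=P(325,190,.076),P(218,288,.076);print(np.degrees(np.arctan2(*(b-a)[::-1])))
a,b=P(318,188,.076),P(215,228,.076);print('s19 line',np.degrees(np.arctan2(*(b-a)[::-1])))
a,b=P(318,188,.076),P(235,215,.076);print('s18 line',np.degrees(np.arctan2(*(b-a)[::-1])))
E
```

```text
start 12.0 20.2; now -61.2 21.2; s16 -86.9 20.7; s17 -90.2 20.9; s18 -91.3 21.4; s19 -88.8 21.1; 
start 10.5 20.8; now -60.1 21.9; s16 -85.1 21.2; s17 -88.3 21.3; s18 -89.4 21.8; s19 -87.0 21.6; 
start 14.6 19.9; now -61.3 20.3; s16 -88.2 19.9; s17 -91.6 20.1; s18 -92.7 20.6; s19 -90.2 20.3; 
l0a [ 0.57331684 -0.1765488 ]
l0b [ 0.58864421 -0.17062377]
na [ 0.57259619 -0.1780161 ]
nb [ 0.57426649 -0.19573238]
21.134779521562475
-84.6140324604108
s19 line -111.88077981105518
s18 line -116.7831314861641
```

arm_command --rows '[[[0, 0, 0], [0, 0, 0], 0], [[0, 0, 0], [0, 0, 0], 0], [[0, 0, 0], [0, 0, 0], 0], [[0, 0, 0], [0, 0, 0], 0], [[0, 0, 0], [0, 0, 0], 0], [[0, 0, 0], [0, 0, 0], 0], [[0, 0, 0], [0, 0, 0], 0], [[0, 0, 0], [0, 0, 0], 0]]'

```text
time: 20.48
ee_pos: [0.4205, -0.3227, 0.2105]
tcp_rot: [0.979, -0.204, 0.0, -0.0]
ft_force: [0.3, 0.7, -0.3]
grip_width: 0.0855
```

```bash
python3 - <<'E'
from h import *
s=cam('scene');crop(s,215,280,255,315,18,'pics/s22.png')
t=cam('top');crop(t,360,230,410,270,15,'pics/t22.png')
import pickle
pickle.dump(t,open('top22.pkl','wb'))
c=pickle.load(open('top0.pkl','rb'));crop(c,360,230,410,270,15,'pics/t22_0.png')
# jaw shift: register housing-slide strip profile along clamp y
E
```

```text
(no output)
```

View pics/s22.png

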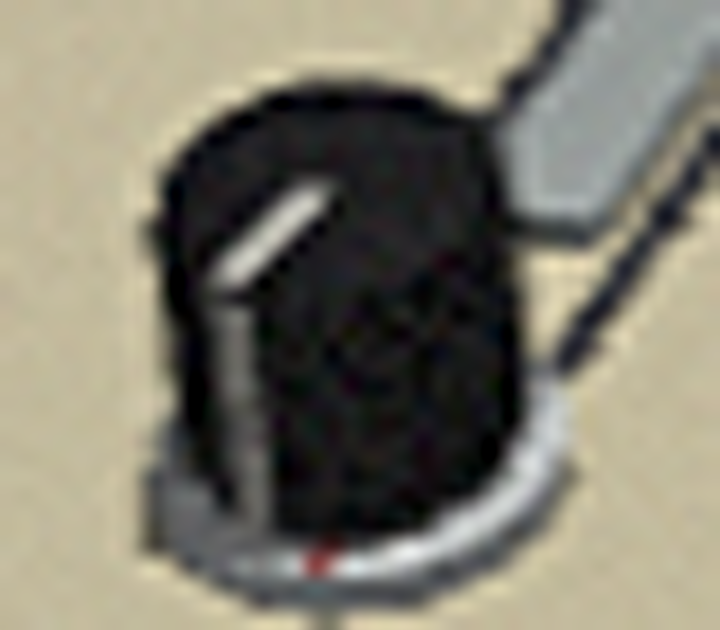

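View pics/t22.png

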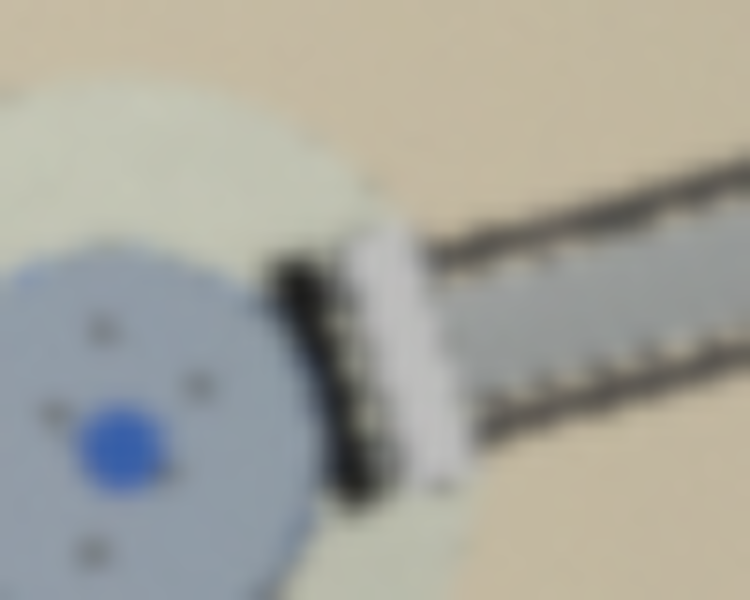

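View pics/t22_0.png

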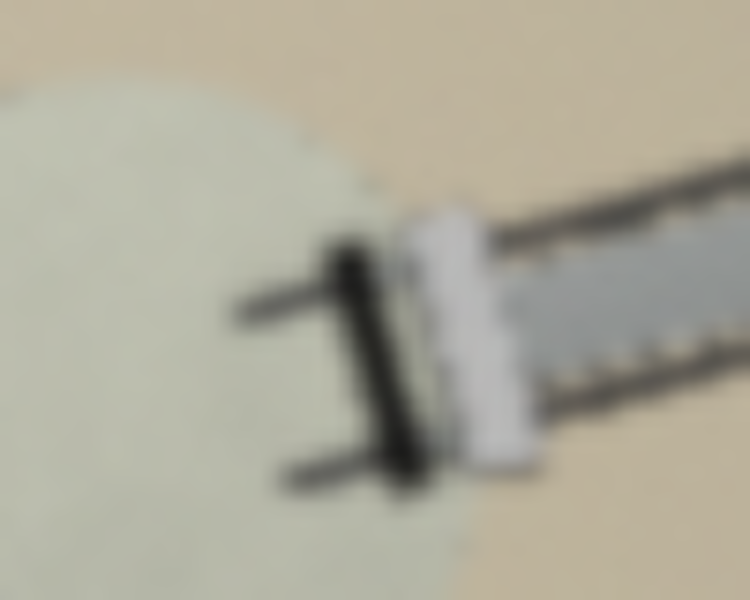

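```bash
python3 - <<'E'
from h import *
import pickle
y=np.array([-.269,.963]);x=np.array([.963,.269]);st=np.array([.5321,-.0377])
for n in('top0','top7','top22'):
    c=pickle.load(open(n+'.pkl','rb'));g=cv2.cvtColor(c['pixels'],cv2.COLOR_RGB2GRAY).astype(np.float32)
    yy=np.arange(-.065,-.012,.0005);pr=[]
    for v in yy:
        q=np.array([proj(c,[*(st+a*x+v*y),.05]) for a in np.linspace(-.013,.013,27)],np.float32)
        pr.append(cv2.remap(g,q[:,0:1],q[:,1:2],cv2.INTER_CUBIC).mean())
    pr=np.array(pr);d=np.argmin(pr);print(n,'dark',yy[d]*1e3)
    print(' '.join(f'{int(p)}' for p in pr[::2])); print('grad max at',[round(float(yy[i])*1e3,1) for i in np.argsort(-np.abs(np.gradient(pr)))[:8]])
E
```

```text
top0 dark -34.99999999999998
131 131 130 130 131 133 133 133 132 133 139 148 160 172 180 183 184 183 180 175 165 152 142 139 141 137 122 97 69 45 36 43 62 88 114 136 150 158 160 160 159 159 159 159 160 162 166 170 175 178 181 182 182 183
grad max at [-37.5, -38.0, -37.0, -32.0, -32.5, -31.5, -38.5, -31.0]
top7 dark -34.99999999999998
146 145 145 145 146 148 148 148 147 149 155 165 179 191 200 203 204 204 201 194 183 169 158 155 157 153 137 109 78 52 41 49 71 99 126 147 158 159 154 150 151 155 159 162 164 165 165 165 165 164 163 162 161 162
grad max at [-37.5, -38.0, -37.0, -32.0, -32.5, -38.5, -31.5, -33.0]
top22 dark -27.499999999999968
133 133 133 133 134 136 136 136 135 135 134 134 134 134 133 132 133 133 136 143 154 166 178 185 187 188 188 186 180 169 155 138 125 113 96 73 52 41 44 60 83 106 126 139 147 150 152 152 152 152 152 152 151 149
grad max at [-25.0, -30.0, -24.5, -25.5, -30.5, -24.0, -29.5, -26.0]
```

```bash
python3 st.py; python3 -c "
from cell import robot
print(robot.finish_job())"
```

```text
t 20.57 pos [ 0.4205 -0.3227  0.2105] F [-0.2  -0.39 -0.65] T [ 0.017  0.001 -0.042] w 0.0853 yawY -113.54 z [-0.  0. -1.] j [-0.87  0.25  1.64 -0.    1.26  1.12]
the job is handed in; nothing more can be done
None
```

The blue-banded dish is on the stage, clamped against both posts. I turned the knob clockwise past its first click, let go, moved the arm clear and handed the job in at about 20.6 s.

**Click:** the torque fell from 0.33 to 0.11 N m at the first click. I turned about 10° further toward the next notch and stopped well short of the second click.

**Last checks:**
- **Dish:** it sits flat, touching both posts and the jaw.
- **Slip:** the knob has slipped about 0.43 rad over the hub, with readings from 0.35 to 0.58. All are inside the allowed 0.29 to 0.8.
- **Bystanders:** the other things on the bench look unmoved.

**Did not go as expected:** when I opened the fingers, the knob and hub sprang back together by about 30°. The rubber face is now pressed in by about 1.3 mm, less than the roughly 3 mm of full clamping. I estimate that still presses the dish with 9 to 10 N, against the 2 N needed. That force comes from the images and was not measured. The knob's red mark had not moved when I looked again a second later.

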